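# Clamp the cake board and build a biscuit tower

## Robot

A 7-joint arm with a two-finger parallel gripper is mounted at the origin on the work surface. World frame = base frame: x ahead of the robot, y to its left, z up, the work surface at z = 0. Lengths are in m, angles in rad, forces in N, time in s.
With the tool pointing down it reaches from about 0.425 to 0.825 m from the base axis. Payload 3.6 kg.
Tool frame: the origin (TCP) lies on the centre line of the jaws, within the pads' length; the fingertips stand robot.tip_extent ahead of it and the grasp point (between the pads) lies 5 mm behind it (robot.tip_extent is the distance from the TCP to the fingertips, in m); z points along the fingers, y is the line along which they close (so a half turn about z gives the same grasp; the last joint's range is limited). The gripper opens to 93 mm and grips with 3 to 60 N. Pads are 15 mm wide; open, the fingers measure 128 mm over their backs; the gripper's body (75 mm by 188 mm) begins 65 mm behind the grasp point.
Start: joints at [-1.167, 0.615, -0.013, 1.423, 0.008, 1.103, -0.04], TCP at [0.271, 0.591, 0.233] pointing down, gripper open.
Joint ranges: [-3.12, 3.12], [-0.3, 2.06], [-1.34, 1.32], [0.26, 2.42], [-1.36, 4.5], [0.01, 1.98], [-2.84, 2.84]. Speed limits (rad/s): [2.79, 2.79, 3.14, 3.14, 3.14, 3.14, 3.14].

## Interface

Orientations are given as a unit quaternion [x, y, z, w].
In Python, from plant import robot, cams, ticket gives the robot as it stands.
- The arm moves only by the tool step_arm, never from a script. Its argument "series" is a list of rows, each an object with "claw": the finger opening in m, from 0 to 0.093; "slide": the shift along the tool's x, y, z in m, a list of three; "delta_rot": the turn, a rotation vector about the tool's x, y, z in rad, a list of three. A call has exactly 10 rows; each row is the pose to reach, as a shift and turn from the pose commanded when the call began, along the tool's axes at that moment; what a row does not reach only later rows make up. A row lasts 1/12 s, in which the tool goes at most 41.7 mm and 7.16 degrees, less where a joint would pass 70% of its speed; a pose out of reach is approached as far as the arm can. A call with a gripper value outside its range is refused whole. The fingers move at their own pace and stop on an object; "grip_force" is the grip in N (left out, the last holds). Time passes only in rows, so rows that repeat a pose let the fingers close, or fill a call up. It gives the time, the measured TCP pose, the force, the opening and the grip force at its end, in the units of the state.
- robot.get_state(): the state, without advancing time (a new reading comes with each control period).
- cams.get_image(name): name is "side" or "top"; returns the picture (420x560x3 uint8, red, green, blue); there is no depth.
- cams.calibration(name): a dict with "K" (3x3 intrinsics, pixels), "pose" (4x4, takes a point from camera to world coordinates). Camera axes: x right, y up, looking along -z (the intrinsics and any distortion apply to the point x, -y, -z); pixel columns grow to the right and rows downward; lengths in m; the calibration is good to about 2 mm. A picture is of the moment at which its call begins. calibration takes no time and is no camera call.
- ticket.job_done(): hands the job in; it is judged then, once.
The state is a dict: "clock": time; "joints": joint angles; "joint_vel": joint speeds; "joint_torque": joint torques, N m; "ee_pos": TCP position; "ee_rot": TCP orientation; "ft_force": force on the tool from outside, world axes, zero at the start; "moment": the same for the moment, N m; "grip_width": finger opening in m; "finger_force": force on a finger pad.
Only numpy, scipy, OpenCV 4.12 (cv2) and the standard library are available. Lean on these libraries where they do the work, as an engineer would, in place of code of your own. Each camera call takes 0.05 s, during which the arm holds its last target. There are 200 camera calls.

## Task

Slide the wooden cake board along the runway fully home, square and centred on the round pad of the decorating stand, then turn the black lock collar round until its lever is at the red locked mark, so that it clamps the board. Then take all the biscuits from the slate and layer them into one neat, centred stack on the board, with the chocolate disc flat and centred on the very top. Leave the other things on the worktop where they are.

Things in the scene. Friction and masses are not known exactly. Their poses are not given: they have to be found in the camera images.
- stand: Fixed cake-decorating stand; origin at worktop level on the axis of its round pad. Silver round plinth (radius 150, top 10 mm up); on it a grey round pad (radius 76, top 22 mm up). Along its -y a flat grey loading runway with two white lines: 130 mm wide, from 105 to 250 mm from the pad axis, top also 22 mm up.
- pad (a point): Centre of the pad's top, 22 mm above the worktop; axes as the stand's. The board's underside centre belongs here, the board's x and y axes along the stand's x and y.
- open_mark (a point): Green bar on the plinth's rim, 141 mm from the pad axis, at 2.842 rad counter-clockwise from the stand's +x: the collar's lever is here when open.
- locked_mark (a point): Red bar on the plinth's rim, 141 mm from the pad axis, at 3.927 rad counter-clockwise from the stand's +x: the collar's lever is here when locked.
- collar (a joint): Angle (rad) of the black captive lock collar round the pad; grows counter-clockwise seen from above. 0 = open stop (lever at green mark), 1.085 = locked (lever at red mark), stop at 1.105. Starts at 0 to 0.35; has friction only (0.12 N m, 1 to 2 N at the lever) and stays where left. Its ring, radius 94 mm, lies 1.5 mm below the pad's top and carries two opposite clamps.
- collar_lever (a point): Grip point of the lever that goes from the green to the red mark, at angle 2.842 + collar value from the stand's +x: black upright radial fin, white line on top, 12 mm thick (tangentially), 38 mm long (radially), 14 to 60 mm above the worktop. The point is mid-length, 111 mm from the pad axis, 48 mm up. The opposite clamp has the same fin.
- toe (a point): Inner end of one clamp's steel toe, 37 mm up, 56 mm from the pad axis, inward of the lever on point collar_lever (the other clamp is opposite). Each toe is 16 mm wide, 34 to 40 mm above the worktop (4 mm above the board), running inward from a post 16 mm wide at radius 79 to 91 mm, 40 mm high. Locked, the toes lie over two corners of the board.
- board: Loose wooden cake board 92 x 92 x 8 mm, about 160 g. Origin: underside centre of the square. A tongue 30 mm wide reaches to y = -77 mm and carries an upright dark finger grip. Starts on the runway about square, 155 to 185 mm from the pad axis, grip outward. Slides on one level over runway, collar ring and pad; passes between the open toes with 5 to 10 mm to spare each side.
- board_grip (a point): Middle of the board's finger grip: 62 mm from the board's centre along its -y, 26 mm above its underside. The grip is 12 mm thick (board x), 24 mm long (board y), and reaches from 8 to 35 mm above the underside.
- slate: Fixed pale grey slate 200 (x) x 285 (y) x 8 mm on the worktop; origin: underside centre. Biscuits and chocolate start on it at about (-45,-92), (45,-92), (-45,0), (45,0), (-45,92) mm in its frame, in any arrangement; the place (45,92) is always empty.
- chocolate: Dark brown chocolate disc, 44 mm across, 10 mm thick, 30 g. Its origin is its centre, z through its thickness; either face may be up. Rigid; starts flat on the slate, at any of the slate's five places. 
- biscuit1: Golden round biscuit, 60 mm across, 14 mm thick, about 40 g (may be absent). Its origin is its centre, z through its thickness; either face may be up. Rigid; starts flat on the slate, at any of the slate's five places. 
- biscuit2: Golden round biscuit, 60 mm across, 14 mm thick, about 40 g (may be absent). Its origin is its centre, z through its thickness; either face may be up. Rigid; starts flat on the slate, at any of the slate's five places. 
- biscuit3: Golden round biscuit, 60 mm across, 14 mm thick, about 40 g (may be absent). Its origin is its centre, z through its thickness; either face may be up. Rigid; starts flat on the slate, at any of the slate's five places. 
- biscuit4: Golden round biscuit, 60 mm across, 14 mm thick, about 40 g (may be absent). Its origin is its centre, z through its thickness; either face may be up. Rigid; starts flat on the slate, at any of the slate's five places. 
- salt: Glass salt pot with steel cap, 44 mm across, 85 high. Bystander, loose; leave it alone. Origin: on its underside centre.
- cup: Blue cup, 72 mm across, 60 high. Bystander, loose; leave it alone. Origin: on its underside centre.
- spatula: Spatula 240 mm long lying on the worktop. Bystander, loose; leave it alone. Origin: on its underside, between handle and blade.
- cutter: Copper ring cutter, 64 mm across, 30 high. Bystander, loose; leave it alone. Origin: on its underside centre.
- jam: Amber jam jar, red lid, 64 mm across, 90 high. Bystander, loose; leave it alone. Origin: on its underside centre.
- timer: Yellow kitchen timer, 60 mm across, 35 high. Bystander, loose; leave it alone. Origin: on its underside centre.
Mind the look-alikes: they are no part of the job. Leave any turquoise look-alike of the biscuit1 alone. Leave any turquoise look-alike of the biscuit3 alone.

How it is judged:
On the way, in this order (a step that is already met when the one before it is completed fails the run):
1. the board is home on the pad, square to the stand, with the collar still open (horizontal distance between board and pad below 0.01 m and angle between the y axis of board and the y axis of stand, either way round below 0.14 rad and angle between board's own z axis and vertical below 0.06 rad and value of joint collar below 0.6 rad), for 0.2 s.
2. the collar is turned to the locked mark with the board home (horizontal distance between board and pad below 0.01 m and angle between the y axis of board and the y axis of stand, either way round below 0.14 rad and angle between board's own z axis and vertical below 0.06 rad and value of joint collar above 1 rad), for 0.2 s.
At the end, for the whole second after the job is handed in: Board within 10 mm of the pad centre, 8 degrees of square, flat; collar value over 1.0 (5 degrees short of the mark, or beyond); each biscuit present and the chocolate at rest in one stack on the board, flat (7 degrees), within 12 mm of its centre, the chocolate on top (all of step 2 and horizontal distance between each of biscuit1, biscuit2, biscuit3, biscuit4, chocolate and board below 0.012 m and angle between the z axis of each of biscuit1, biscuit2, biscuit3, biscuit4, chocolate and the z axis of board, either way round below 0.12 rad and linear speed of each of biscuit1, biscuit2, biscuit3, biscuit4, chocolate below 0.02 m/s and z of each of biscuit1, biscuit2, biscuit3, biscuit4, chocolate in the frame of board above 0.01 m and ((angle between biscuit1's own z axis and vertical below 1.5 rad and z of chocolate in the frame of biscuit1 above 0.008 m) or (angle between biscuit1's own z axis and vertical above 1.5 rad and z of chocolate in the frame of biscuit1 below -0.008 m)) and ((angle between biscuit2's own z axis and vertical below 1.5 rad and z of chocolate in the frame of biscuit2 above 0.008 m) or (angle between biscuit2's own z axis and vertical above 1.5 rad and z of chocolate in the frame of biscuit2 below -0.008 m)) and ((angle between biscuit3's own z axis and vertical below 1.5 rad and z of chocolate in the frame of biscuit3 above 0.008 m) or (angle between biscuit3's own z axis and vertical above 1.5 rad and z of chocolate in the frame of biscuit3 below -0.008 m)) and ((angle between biscuit4's own z axis and vertical below 1.5 rad and z of chocolate in the frame of biscuit4 above 0.008 m) or (angle between biscuit4's own z axis and vertical above 1.5 rad and z of chocolate in the frame of biscuit4 below -0.008 m))); the robot touches nothing.
It fails at once if a bystander (salt, cup, spatula, cutter, jam or timer) is moved more than 5 cm (distance of any of salt, cup, spatula, cutter, jam, timer from where it was at the start of the episode above 0.05 m).
Of biscuit1, biscuit2, biscuit3, biscuit4 only 3 to 4 are there at a start; the rules pass over those that are not, and their reading is None.
At some moment in a run one of biscuit1, biscuit2, biscuit3, biscuit4, chocolate may be knocked a few centimetres aside while the robot is not near it.
Once in a run the grip may slacken for a moment while it holds something.
It also fails if it takes over 210 s, if anything falls off the work surface, if the arm or the gripper's body presses on something with over 40 N, if the wrist force passes 120 N, or if a joint passes its speed limit or range.

## Working session

There is one attempt and no reset: what is moved stays moved. The work goes in short steps, Python scripts to look and compute and a tool call to move; the robot and the scene stay as the last step left them, time stands still between calls to the robot, and variables do not carry over. Pictures are saved under pics/ and viewed, at most 14 in all, crops included, and the job is handed in when it is done.

Besides the shell and the picture viewer there is one more tool, called by a JSON object that holds its "name" and its "arguments". step_arm: Moves the arm, as the interface text tells. Its arguments: {"type":"object","properties":{"series":{"type":"array","items":{"type":"object","properties":{"claw":{"type":"number"},"slide":{"type":"array","items":{"type":"number"}},"delta_rot":{"type":"array","items":{"type":"number"}}}}},"grip_force":{"type":"number"}},"required":["series"]}

```bash
ls; mkdir -p pics; python3 - <<'E'
from plant import robot,cams
import cv2,numpy as np
print(robot.get_state(), robot.tip_extent)
for n in("side","top"):
    c=cams.calibration(n);print(n,c)
    cv2.imwrite(f"pics/{n}0.png",cv2.cvtColor(cams.get_image(n),cv2.COLOR_RGB2BGR))
E
```

```text
pics
{'clock': 0.0, 'joints': array([-1.16649869,  0.61591083, -0.01262353,  1.42488902,  0.00812633,
        1.10340329, -0.04042309]), 'joint_vel': array([-0.00150931, -0.00031615, -0.0004533 ,  0.00083145, -0.0006243 ,
        0.00100807,  0.00041662]), 'joint_torque': array([ 1.20743675e-04, -4.58943307e+01,  2.09245286e-01, -1.65740114e+01,
       -6.10193610e-02,  2.06312933e-02,  2.46813161e-04]), 'ee_pos': array([0.2711156 , 0.58992628, 0.23148984]), 'ee_rot': array([ 2.13707030e-01,  9.76896958e-01, -1.25606776e-03, -2.45967006e-04]), 'ft_force': array([-0.23753124, -0.42435542,  0.00886405]), 'moment': array([ 0.00700402,  0.03130013, -0.00472903]), 'finger_force': 0.0, 'grip_width': 0.09289010243559195} 0.014
side {'K': array([[428.92563156,   0.        , 287.38958525],
       [  0.        , 428.92563156, 215.26724215],
       [  0.        ,   0.        ,   1.        ]]), 'pose': array([[ 0.8134105 ,  0.29835598, -0.49934664,  0.01217496],
       [-0.58122639,  0.45114523, -0.67723251, -0.72195306],
       [ 0.02322149,  0.84110148,  0.54037863,  0.65920717],
       [ 0.        ,  0.        ,  0.        ,  1.        ]])}
top {'K': array([[493.99518496,   0.        , 283.76127498],
       [  0.        , 493.99518496, 212.1169329 ],
       [  0.        ,   0.        ,   1.        ]]), 'pose': array([[ 2.55736780e-02,  9.93547719e-01, -1.10493970e-01,
         4.19614728e-01],
       [-9.99652292e-01,  2.47060601e-02, -9.21440525e-03,
        -7.62810872e-04],
       [-6.42508067e-03,  1.10691196e-01,  9.93834079e-01,
         1.47495692e+00],
       [ 0.00000000e+00,  0.00000000e+00,  0.00000000e+00,
         1.00000000e+00]])}
```

View pics/top0.png

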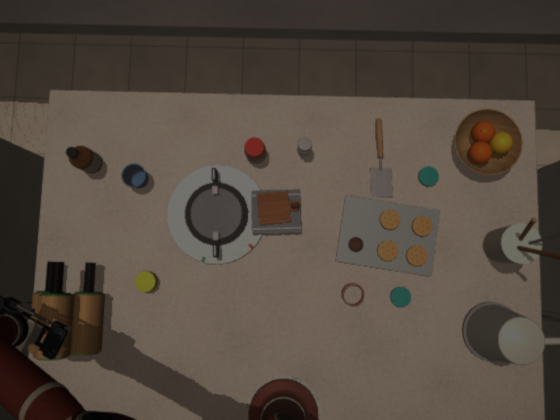

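View pics/side0.png

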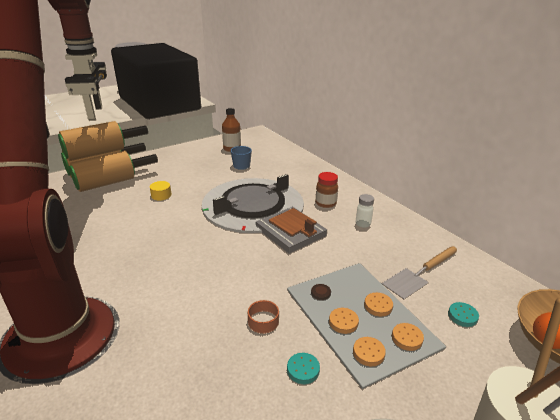

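The top view shows the stand at about (216,214), with the board on the runway at (274,208) and its grip at (295,206). Four biscuits are at (390,219), (422,226), (388,251) and (417,256), and the chocolate is at (356,244). The lever is at (216,250), the green mark at (204,260) and the red mark at (250,246). The turquoise decoys are off the slate.

```bash
cat > h.py <<'E'
from plant import robot,cams,ticket
import cv2,numpy as np
from scipy.spatial.transform import Rotation as R
def img(n,save=None):
    im=cams.get_image(n)
    if save: cv2.imwrite(f"pics/{save}.png",cv2.cvtColor(im,cv2.COLOR_RGB2BGR))
    return im
def world(n,uv,z):
    c=cams.calibration(n);uv=np.atleast_2d(np.asarray(uv,float))
    d=np.c_[uv,np.ones(len(uv))]@np.linalg.inv(c["K"]).T
    d=(d*[1,-1,-1])@c["pose"][:3,:3].T;o=c["pose"][:3,3]
    return (o+d*((z-o[2])/d[:,2])[:,None])[:,:2]
def blobs(m,amin=20):
    cs,_=cv2.findContours(m.astype(np.uint8),cv2.RETR_EXTERNAL,cv2.CHAIN_APPROX_NONE)
    return [c for c in cs if cv2.contourArea(c)>=amin]
def cen(c):
    m=cv2.moments(c);return np.array([m["m10"]/m["m00"],m["m01"]/m["m00"]])
def hsv(im): return cv2.cvtColor(im,cv2.COLOR_RGB2HSV)
def biscuits(im,n="top",z=.022):
    h=hsv(im);m=(h[...,0]>8)&(h[...,0]<22)&(h[...,1]>100)&(h[...,2]>110)
    m=cv2.morphologyEx(m.astype(np.uint8),cv2.MORPH_CLOSE,np.ones((5,5)))
    return [(cen(c),cv2.contourArea(c),world(n,cen(c),z)[0]) for c in blobs(m,120)]
E
python3 - <<'E'
from h import *
im=img("top");h=hsv(im);np.set_printoptions(precision=4,suppress=True)
for p,a,w in biscuits(im): print("orange",p,a,w)
for nm,lo,hi in(("green",45,80),("red",0,6),("red2",172,180)):
    m=(h[...,0]>=lo)&(h[...,0]<=hi)&(h[...,1]>130)&(h[...,2]>70);m[:, :180]=0;m[:,330:]=0
    m[:150]=0;m[280:]=0
    for c in blobs(m,1.5): print(nm,cen(c),cv2.contourArea(c),world("top",cen(c),.011))
# brown chocolate on slate
s=im[225:265,335:380];m=s.sum(2)<170
for c in blobs(m,60): print("choc",cen(c)+[335,225],cv2.contourArea(c),world("top",cen(c)+[335,225],.018))
for p in [(216,214),(272,208),(356,244),(274,208),(196,143),(182,230)]: print(p,im[p[1],p[0]],h[p[1],p[0]])
m=(h[...,0]<12)&(h[...,1]>110)&(h[...,2]>60);m[:,:250]=0;m[:,300:]=0;m[:185]=0;m[228:]=0
for c in blobs(m,60):
    r=cv2.minAreaRect(c);print("board",r,world("top",cv2.boxPoints(r),.030),world("top",cen(c),.03))
crop=cv2.resize(im[155:275,160:310],None,fx=5,fy=5,interpolation=cv2.INTER_CUBIC)
cv2.imwrite("pics/crop1.png",cv2.cvtColor(cv2.convertScaleAbs(crop,alpha=1.6),cv2.COLOR_RGB2BGR))
E
```

```text
orange [416.6377 255.1232] 207.0 [ 0.4642 -0.3792]
orange [387.4719 249.9831] 216.5 [ 0.4771 -0.294 ]
orange [422.2071 225.2682] 202.0 [ 0.5523 -0.396 ]
orange [390.0941 218.5579] 216.0 [ 0.5698 -0.3015]
red [250.8095 245.9048] 3.5 [[0.4793 0.1078]]
red [253.5    152.2295] 69.0 [[0.7623 0.109 ]]
choc [355.4897 244.0765] 146.0 [[ 0.4922 -0.2008]]
(216, 214) [71 66 64] [ 9 25 71]
(272, 208) [84 52 33] [ 11 155  84]
(356, 244) [56 37 28] [ 10 127  56]
(274, 208) [85 51 32] [ 11 159  85]
(196, 143) [113 100  87] [ 15  59 113]
(182, 230) [113 113 108] [ 30  11 113]
board ((278.28662109375, 207.0792694091797), (30.47910499572754, 40.97010040283203), 83.6598129272461) [[ 0.6315  0.0953]
 [ 0.648  -0.0247]
 [ 0.5583 -0.0366]
 [ 0.542   0.0826]] [[0.5928 0.0417]]
```

View pics/crop1.png

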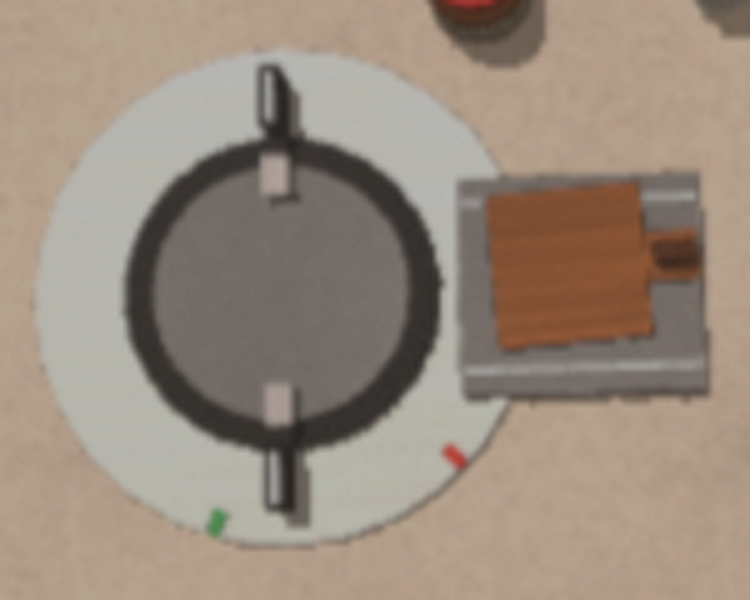

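The crop shows the stand and board clearly. Its ring is centred at about (284,294) with radius 157. The runway corners are at (458,180), (698,173), (708,396) and (465,400). The board corners are at (487,196), (638,182), (652,335) and (502,350). The grip is at (675,248), the lever top at (273,480), the green mark at (217,522) and the red mark at (455,457).

```bash
python3 - <<'E'
from h import *
np.set_printoptions(precision=4,suppress=True)
W=lambda P,z: world("top",(np.array(P,float)+.5)/5-.5+[160,155],z)
im=img("top");h=hsv(im)
ring=im.max(2)<62; ring[:175]=0;ring[250:]=0;ring[:,:180]=0;ring[:,252:]=0
c=max(blobs(ring),key=cv2.contourArea);
P=world("top",c[:,0,:],.0205)
# keep contour points on the circle
ctr=P.mean(0)
for _ in range(15):
    d=np.linalg.norm(P-ctr,axis=1);Q=P[abs(d-.094)<.006]
    A=np.c_[2*Q,np.ones(len(Q))];s=np.linalg.lstsq(A,(Q**2).sum(1),rcond=None)[0];ctr=s[:2]
print("ring",ctr,np.sqrt(s[2]+ctr@ctr),len(Q))
print("ring by eye",W([(284,294)],.0205),"plinth",W([(286,298.5)],.01))
g,r=W([(217,522)],.011)[0],W([(455,457)],.011)[0]
rw=W([(458,180),(698,173),(708,396),(465,400)],.022);print(rw)
print("runway mid line",(rw[0]+rw[3])/2,(rw[1]+rw[2])/2)
for q,a in((g,2.842),(r,3.927)):
    v=q-ctr;print("yaw from mark",np.arctan2(v[1],v[0])-a+2*np.pi,np.linalg.norm(v))
B=W([(487,196),(638,182),(652,335),(502,350)],.030);print("board",B,B.mean(0))
e=(B[0]-B[1])+(B[3]-B[2]);print("board y yaw",np.arctan2(e[1],e[0])-np.pi/2)
print("grip top",W([(675,246)],.057),"lever top",W([(273,480)],.060),"lever2",W([(269,95)],.060))
E
```

```text
ring [0.5724 0.2127] 0.09211020593669342 173
ring by eye [[0.5725 0.2122]] plinth [[0.571  0.2125]]
[[ 0.6431  0.1112]
 [ 0.6509 -0.0314]
 [ 0.5182 -0.0403]
 [ 0.5123  0.1028]]
runway mid line [0.5777 0.107 ] [ 0.5845 -0.0359]
yaw from mark 6.3295379417497735 0.13971241733606843
yaw from mark 0.05544640883442398 0.14002640478260434
board [[ 0.6328  0.0931]
 [ 0.6433  0.0041]
 [ 0.5527 -0.0064]
 [ 0.5417  0.0814]] [0.5926 0.0431]
board y yaw 0.12152741711562465
grip top [[ 0.6022 -0.0183]] lever top [[0.4613 0.2084]] lever2 [[0.6846 0.2199]]
```

```bash
cat >> h.py <<'E'
S=np.array([.572,.2125]);SY=.05
def pose():
    s=robot.get_state();M=R.from_quat(s["ee_rot"]).as_matrix()
    return s["ee_pos"],M,np.arctan2(M[1,1],M[0,1]),s
def go(x,y,z,yaw,frm=None):
    """slide, z-turn in tool axes from the present (or given x,y,z,yaw) pose"""
    if frm is None: p,M,y0,_=pose()
    else:
        p=np.array(frm[:3]);y0=frm[3];c,s=np.cos(y0),np.sin(y0);M=np.array([[-s,c,0],[c,s,0],[0,0,-1.]])
    return np.round(M.T@(np.array([x,y,z])-p),4),round(-((yaw-y0+np.pi)%(2*np.pi)-np.pi),3)
E
python3 - <<'E'
from h import *
p,M,y0,s=pose();print(p,y0,M)
print(go(.42,.27,.2,.12)); print(go(.6,-.018,.12,.12,(.42,.27,.2,.12)))
E
```

```text
[0.27119447 0.59020375 0.23194165] 1.1400665437002058 [[-9.08661258e-01  4.17533503e-01 -7.01014823e-04]
 [ 4.17534090e-01  9.08660117e-01 -1.44081757e-03]
 [ 3.53946038e-05 -1.60191269e-03 -9.99998716e-01]]
(array([-0.2689, -0.2288,  0.0323]), np.float64(1.02))
(array([-0.3075,  0.1442,  0.08  ]), -0.0)
```

{"name": "step_arm", "arguments": {"series": [{"claw": 0.06,"slide": [-0.269,-0.229,0.032],"delta_rot": [0,0,1.02]},{"claw": 0.06,"slide": [-0.269,-0.229,0.032],"delta_rot": [0,0,1.02]},{"claw": 0.06,"slide": [-0.269,-0.229,0.032],"delta_rot": [0,0,1.02]},{"claw": 0.06,"slide": [-0.269,-0.229,0.032],"delta_rot": [0,0,1.02]},{"claw": 0.06,"slide": [-0.269,-0.229,0.032],"delta_rot": [0,0,1.02]},{"claw": 0.06,"slide": [-0.269,-0.229,0.032],"delta_rot": [0,0,1.02]},{"claw": 0.06,"slide": [-0.269,-0.229,0.032],"delta_rot": [0,0,1.02]},{"claw": 0.06,"slide": [-0.269,-0.229,0.032],"delta_rot": [0,0,1.02]},{"claw": 0.06,"slide": [-0.269,-0.229,0.032],"delta_rot": [0,0,1.02]},{"claw": 0.06,"slide": [-0.269,-0.229,0.032],"delta_rot": [0,0,1.02]}]}}

```text
clock: 1.03
ee_pos: [0.4228, 0.2635, 0.2006]
ee_rot: [0.668, 0.744, -0.001, 0.002]
ft_force: [-0.6, -0.2, 0.2]
grip_width: 0.0597
finger_force: 0.0
```

{"name": "step_arm", "arguments": {"series": [{"claw": 0.06,"slide": [-0.307,0.144,0.08],"delta_rot": [0,0,0]},{"claw": 0.06,"slide": [-0.307,0.144,0.08],"delta_rot": [0,0,0]},{"claw": 0.06,"slide": [-0.307,0.144,0.08],"delta_rot": [0,0,0]},{"claw": 0.06,"slide": [-0.307,0.144,0.08],"delta_rot": [0,0,0]},{"claw": 0.06,"slide": [-0.307,0.144,0.08],"delta_rot": [0,0,0]},{"claw": 0.06,"slide": [-0.307,0.144,0.08],"delta_rot": [0,0,0]},{"claw": 0.06,"slide": [-0.307,0.144,0.08],"delta_rot": [0,0,0]},{"claw": 0.06,"slide": [-0.307,0.144,0.08],"delta_rot": [0,0,0]},{"claw": 0.06,"slide": [-0.307,0.144,0.08],"delta_rot": [0,0,0]},{"claw": 0.06,"slide": [-0.307,0.144,0.08],"delta_rot": [0,0,0]}]}}

```text
clock: 1.87
ee_pos: [0.6011, -0.0224, 0.1195]
ee_rot: [0.666, 0.746, -0.001, 0.001]
ft_force: [-0.2, 0.3, 1.0]
grip_width: 0.06
finger_force: 0.0
```

```bash
python3 - <<'E'
from h import *
p,M,y0,s=pose();print(p,y0,s["grip_width"],s["joints"])
print(go(.601,-.0185,.048,.12))
E
```

```text
[ 0.60112916 -0.02236244  0.11946036] 0.11348173363981477 0.05996683681876206 [-0.14420657  0.67536229  0.23516126  1.70186308 -0.20236875  0.78823379
  0.29781048]
(array([0.0041, 0.0003, 0.0714]), np.float64(-0.007))
```

{"name": "step_arm", "arguments": {"series": [{"claw": 0.06,"slide": [0.004,0,0.035],"delta_rot": [0,0,-0.007]},{"claw": 0.06,"slide": [0.004,0,0.055],"delta_rot": [0,0,-0.007]},{"claw": 0.06,"slide": [0.004,0,0.07],"delta_rot": [0,0,-0.007]},{"claw": 0.06,"slide": [0.004,0,0.07],"delta_rot": [0,0,-0.007]},{"claw": 0.01,"slide": [0.004,0,0.07],"delta_rot": [0,0,-0.007]},{"claw": 0.01,"slide": [0.004,0,0.07],"delta_rot": [0,0,-0.007]},{"claw": 0.01,"slide": [0.004,0,0.07],"delta_rot": [0,0,-0.007]},{"claw": 0.01,"slide": [0.004,0,0.07],"delta_rot": [0,0,-0.007]},{"claw": 0.01,"slide": [0.004,0,0.07],"delta_rot": [0,0,-0.007]},{"claw": 0.01,"slide": [0.004,0,0.07],"delta_rot": [0,0,-0.007]}], "grip_force": 20}}

```text
clock: 2.7
ee_pos: [0.5998, -0.0134, 0.0514]
ee_rot: [0.661, 0.751, 0.0, 0.0]
ft_force: [-0.2, 0.8, -0.1]
grip_width: 0.0242
finger_force: 0.0
```

```bash
python3 - <<'E'
from h import *
p,M,y0,s=pose();print(p,y0,s["grip_width"],s["ft_force"])
# align to runway line (grip at -62-165), then home grip
f=lambda d: (S[0]+np.sin(SY)*d, S[1]-np.cos(SY)*d)
a=f(62+165);b=f(62)
print(a,b,go(*a,p[2],SY),go(*b,p[2],SY,(*a,p[2],SY)))
im=img("top","t2")
crop=cv2.resize(im[155:275,160:310],None,fx=5,fy=5,interpolation=cv2.INTER_CUBIC)
cv2.imwrite("pics/crop2.png",cv2.cvtColor(cv2.convertScaleAbs(crop,alpha=1.6),cv2.COLOR_RGB2BGR))
E
```

```text
[ 0.59979683 -0.01337562  0.0513626 ] 0.1270024591378125 0.024188856842822407 [-0.18745262  0.84256475 -0.0672617 ]
(np.float64(11.91727142444398), np.float64(-226.50380910965734)) (np.float64(3.6707084947820565), np.float64(-61.71001614448791)) (array([-2.260998e+02, -1.746120e+01,  6.000000e-03]), np.float64(0.077)) (array([165.,   0.,   0.]), -0.0)
```

View pics/crop2.png

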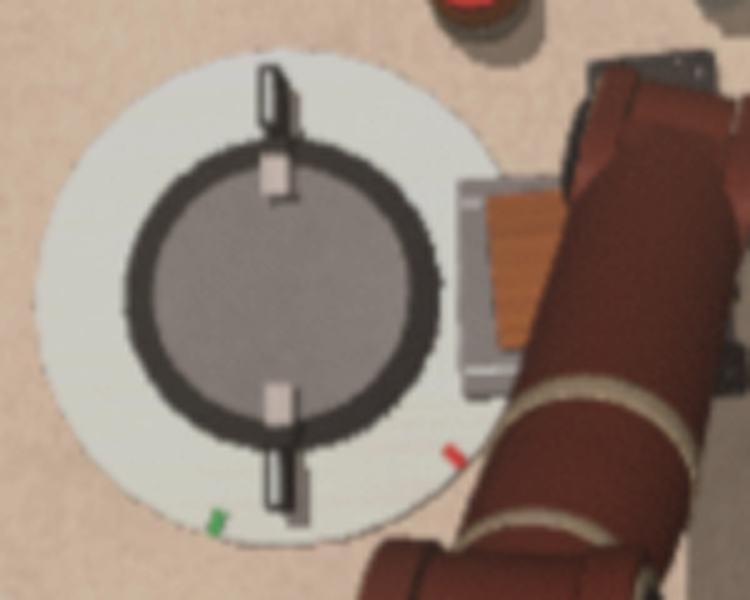

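The view is partly hidden by the arm. The board's left edge, at X=487, has not moved. The fingers were still closing, so I finish the grasp with a small correction.

{"name": "step_arm", "arguments": {"series": [{"claw": 0.024,"slide": [-0.004,0,0.002],"delta_rot": [0,0,0]},{"claw": 0.024,"slide": [-0.004,0,0.002],"delta_rot": [0,0,0]},{"claw": 0.008,"slide": [-0.004,0,0.002],"delta_rot": [0,0,0]},{"claw": 0.008,"slide": [-0.004,0,0.002],"delta_rot": [0,0,0]},{"claw": 0.008,"slide": [-0.004,0,0.002],"delta_rot": [0,0,0]},{"claw": 0.008,"slide": [-0.004,0,0.002],"delta_rot": [0,0,0]},{"claw": 0.008,"slide": [-0.004,0,0.002],"delta_rot": [0,0,0]},{"claw": 0.008,"slide": [-0.004,0,0.002],"delta_rot": [0,0,0]},{"claw": 0.008,"slide": [-0.004,0,0.002],"delta_rot": [0,0,0]},{"claw": 0.008,"slide": [-0.004,0,0.002],"delta_rot": [0,0,0]}], "grip_force": 20}}

```text
clock: 3.58
ee_pos: [0.5999, -0.0174, 0.0486]
ee_rot: [0.661, 0.751, -0.0, -0.0]
ft_force: [1.0, -0.4, -1.1]
grip_width: 0.012
finger_force: 20.0
```

```bash
python3 - <<'E'
from h import *
p,M,y0,s=pose();print(p,y0,s["grip_width"],s["ft_force"],s["finger_force"])
f=lambda d: (S[0]+np.sin(SY)*d, S[1]-np.cos(SY)*d)
a=f(.062+.165);b=f(.062)
print(a,b,go(*a,p[2],SY),go(*b,p[2],SY,(*a,p[2],SY)))
E
```

```text
[ 0.5998967  -0.017403    0.04856819] 0.1269142305346987 0.012012260945613721 [ 1.01130971 -0.4374354  -1.12093355] 19.977756142616272
(np.float64(0.5833452714244439), np.float64(-0.014216309109657349)) (np.float64(0.5750987084947821), np.float64(0.1505774838555121)) (array([ 0.0053, -0.016 ,  0.    ]), np.float64(0.077)) (array([0.165, 0.   , 0.   ]), -0.0)
```

{"name": "step_arm", "arguments": {"series": [{"claw": 0.008,"slide": [0.001,-0.002,0],"delta_rot": [0,0,0.01]},{"claw": 0.008,"slide": [0.002,-0.004,0],"delta_rot": [0,0,0.02]},{"claw": 0.008,"slide": [0.002,-0.006,0],"delta_rot": [0,0,0.03]},{"claw": 0.008,"slide": [0.003,-0.008,0],"delta_rot": [0,0,0.04]},{"claw": 0.008,"slide": [0.004,-0.01,0],"delta_rot": [0,0,0.05]},{"claw": 0.008,"slide": [0.004,-0.012,0],"delta_rot": [0,0,0.06]},{"claw": 0.008,"slide": [0.005,-0.014,0],"delta_rot": [0,0,0.07]},{"claw": 0.008,"slide": [0.005,-0.016,0],"delta_rot": [0,0,0.077]},{"claw": 0.008,"slide": [0.005,-0.016,0],"delta_rot": [0,0,0.077]},{"claw": 0.008,"slide": [0.005,-0.016,0],"delta_rot": [0,0,0.077]}]}}

```text
clock: 4.42
ee_pos: [0.5831, -0.0144, 0.0486]
ee_rot: [0.689, 0.725, -0.0, -0.0]
ft_force: [-0.2, -0.1, -1.5]
grip_width: 0.012
finger_force: 20.0
```

{"name": "step_arm", "arguments": {"series": [{"claw": 0.008,"slide": [0.005,0,0],"delta_rot": [0,0,0]},{"claw": 0.008,"slide": [0.013,0,0],"delta_rot": [0,0,0]},{"claw": 0.008,"slide": [0.022,0,0],"delta_rot": [0,0,0]},{"claw": 0.008,"slide": [0.032,0,0],"delta_rot": [0,0,0]},{"claw": 0.008,"slide": [0.042,0,0],"delta_rot": [0,0,0]},{"claw": 0.008,"slide": [0.05,0,0],"delta_rot": [0,0,0]},{"claw": 0.008,"slide": [0.056,0,0],"delta_rot": [0,0,0]},{"claw": 0.008,"slide": [0.06,0,0],"delta_rot": [0,0,0]},{"claw": 0.008,"slide": [0.06,0,0],"delta_rot": [0,0,0]},{"claw": 0.008,"slide": [0.06,0,0],"delta_rot": [0,0,0]}]}}

```text
clock: 5.25
ee_pos: [0.5804, 0.0458, 0.0486]
ee_rot: [0.689, 0.725, -0.0, -0.0]
ft_force: [0.5, -0.4, -1.8]
grip_width: 0.0118
finger_force: 20.0
```

```bash
python3 - <<'E'
from h import *
p,M,y0,s=pose();print(p,y0,s["grip_width"],s["ft_force"],s["finger_force"])
f=lambda d: (S[0]+np.sin(SY)*d, S[1]-np.cos(SY)*d)
b=f(.062)
print(b,go(*b,p[2],SY))
E
```

```text
[0.58037098 0.04580907 0.04860669] 0.05050453638488069 0.011773220978564685 [ 0.53659046 -0.35172157 -1.75193399] 19.980696737766266
(np.float64(0.5750987084947821), np.float64(0.1505774838555121)) (array([0.1049, 0.    , 0.    ]), np.float64(0.001))
```

{"name": "step_arm", "arguments": {"series": [{"claw": 0.008,"slide": [0.006,0,0],"delta_rot": [0,0,0]},{"claw": 0.008,"slide": [0.018,0,0],"delta_rot": [0,0,0]},{"claw": 0.008,"slide": [0.032,0,0],"delta_rot": [0,0,0]},{"claw": 0.008,"slide": [0.047,0,0],"delta_rot": [0,0,0]},{"claw": 0.008,"slide": [0.062,0,0],"delta_rot": [0,0,0]},{"claw": 0.008,"slide": [0.077,0,0],"delta_rot": [0,0,0]},{"claw": 0.008,"slide": [0.09,0,0],"delta_rot": [0,0,0]},{"claw": 0.008,"slide": [0.1,0,0],"delta_rot": [0,0,0]},{"claw": 0.008,"slide": [0.105,0,0],"delta_rot": [0,0,0]},{"claw": 0.008,"slide": [0.105,0,0],"delta_rot": [0,0,0]}]}}

```text
clock: 6.08
ee_pos: [0.5749, 0.1525, 0.0486]
ee_rot: [0.688, 0.725, 0.0, -0.0]
ft_force: [0.2, 0.2, -2.0]
grip_width: 0.0123
finger_force: 20.0
```

```bash
python3 - <<'E'
from h import *
p,M,y0,s=pose();print(p,y0,s["grip_width"],s["ft_force"],s["finger_force"])
im=img("top","t3")
crop=cv2.resize(im[155:275,160:310],None,fx=5,fy=5,interpolation=cv2.INTER_CUBIC)
cv2.imwrite("pics/crop3.png",cv2.cvtColor(cv2.convertScaleAbs(crop,alpha=1.6),cv2.COLOR_RGB2BGR))
E
```

```text
[0.57491465 0.15247746 0.0485648 ] 0.052563185678533714 0.01231818537587194 [ 0.20246694  0.21436299 -1.99504591] 19.980487525463104
```

View pics/crop3.png

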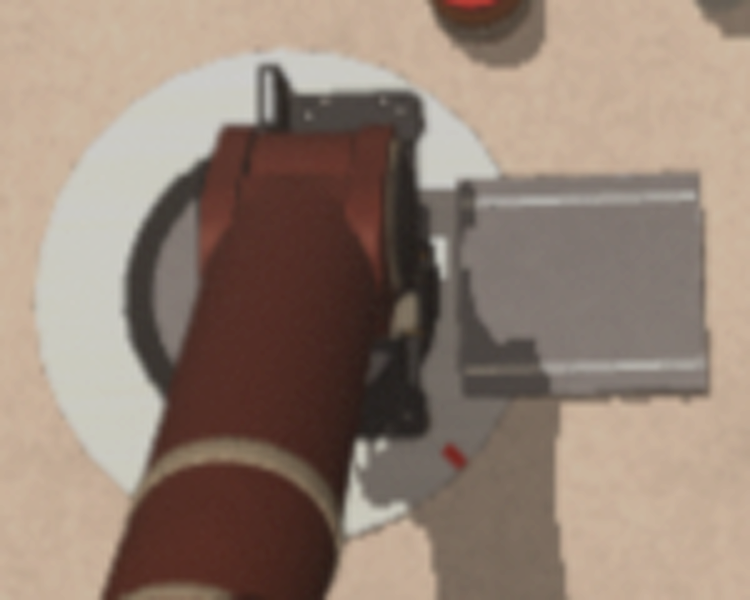

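{"name": "step_arm", "arguments": {"series": [{"claw": 0.04,"slide": [0,0,0],"delta_rot": [0,0,0]},{"claw": 0.04,"slide": [0,0,0],"delta_rot": [0,0,0]},{"claw": 0.04,"slide": [0,0,0],"delta_rot": [0,0,0]},{"claw": 0.04,"slide": [0,0,0],"delta_rot": [0,0,0]},{"claw": 0.04,"slide": [0,0,-0.02],"delta_rot": [0,0,0]},{"claw": 0.04,"slide": [0,0,-0.05],"delta_rot": [0,0,0]},{"claw": 0.04,"slide": [0,0,-0.08],"delta_rot": [0,0,0.1]},{"claw": 0.04,"slide": [0,0,-0.1],"delta_rot": [0,0,0.22]},{"claw": 0.04,"slide": [0,0,-0.1],"delta_rot": [0,0,0.34]},{"claw": 0.04,"slide": [0,0,-0.1],"delta_rot": [0,0,0.46]}]}}

```text
clock: 6.97
ee_pos: [0.5764, 0.1502, 0.1508]
ee_rot: [0.838, 0.546, 0.002, 0.0]
ft_force: [0.7, -0.2, 0.0]
grip_width: 0.04
finger_force: 0.0
```

```bash
python3 - <<'E'
from h import *
p,M,y0,s=pose();print(p,y0,s["grip_width"],s["joints"])
print(go(.43,.16,.15,-1.519))
E
```

```text
[0.57639739 0.15016293 0.15082544] -0.416567920324055 0.03998099940125495 [-0.5624502   0.65210939  0.44581337  1.69885719 -0.35145857  0.86638385
 -0.38401207]
(array([-0.0502, -0.1379,  0.0003]), np.float64(1.102))
```

{"name": "step_arm", "arguments": {"series": [{"claw": 0.04,"slide": [-0.05,-0.138,0],"delta_rot": [0,0,1.102]},{"claw": 0.04,"slide": [-0.05,-0.138,0],"delta_rot": [0,0,1.102]},{"claw": 0.04,"slide": [-0.05,-0.138,0],"delta_rot": [0,0,1.102]},{"claw": 0.04,"slide": [-0.05,-0.138,0],"delta_rot": [0,0,1.102]},{"claw": 0.04,"slide": [-0.05,-0.138,0],"delta_rot": [0,0,1.102]},{"claw": 0.04,"slide": [-0.05,-0.138,0],"delta_rot": [0,0,1.102]},{"claw": 0.04,"slide": [-0.05,-0.138,0],"delta_rot": [0,0,1.102]},{"claw": 0.04,"slide": [-0.05,-0.138,0],"delta_rot": [0,0,1.102]},{"claw": 0.04,"slide": [-0.05,-0.138,0],"delta_rot": [0,0,1.102]},{"claw": 0.04,"slide": [-0.05,-0.138,0],"delta_rot": [0,0,1.102]}]}}

```text
clock: 7.8
ee_pos: [0.4287, 0.1594, 0.1487]
ee_rot: [1.0, 0.028, 0.0, 0.0]
ft_force: [-0.2, 0.2, -0.9]
grip_width: 0.0395
finger_force: 0.0
```

```bash
python3 - <<'E'
from h import *
p,M,y0,s=pose();print(p,y0,s["joints"])
im=img("top","t4")
crop=cv2.resize(im[155:275,160:310],None,fx=5,fy=5,interpolation=cv2.INTER_CUBIC)
cv2.imwrite("pics/crop4.png",cv2.cvtColor(cv2.convertScaleAbs(crop,alpha=1.6),cv2.COLOR_RGB2BGR))
E
```

```text
[0.4287312  0.15944179 0.14866424] -1.5139479564224556 [-0.9355286   0.55327362  0.79131253  2.0776685  -0.58421487  0.74347311
 -1.28571781]
```

View pics/crop4.png

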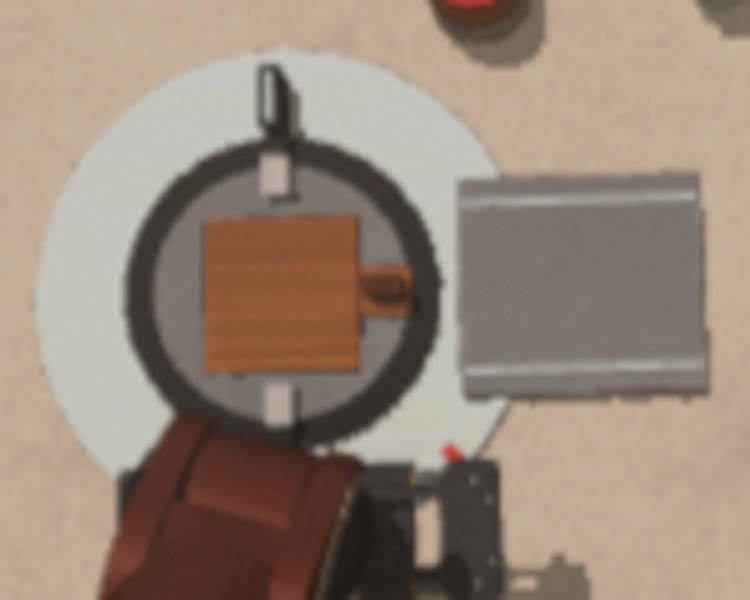

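The board corners are at (203,218), (357,215), (360,371) and (207,374). It is centred on the pad and square to within about 2°. Next is the lever.

```bash
python3 - <<'E'
from h import *
W=lambda P,z: world("top",(np.array(P,float)+.5)/5-.5+[160,155],z)
B=W([(203,218),(357,215),(360,371),(207,374)],.030);e=(B[0]-B[1])+(B[3]-B[2])
print("board",B.mean(0),np.arctan2(e[1],e[0])-np.pi/2)
a0=np.pi+.05;L=lambda a:S+.111*np.array([np.cos(a),np.sin(a)])
p,M,y0,s=pose();print(p,y0)
print("approach",go(*L(a0),.15,a0-1.5*np.pi))
A=(*L(a0),.046,a0-1.5*np.pi)
for k in range(1,13):
    a=a0+k*.0675; print(k,go(*L(a),.046,a-1.5*np.pi,A))
E
```

```text
board [0.57136553 0.21218458] 0.044522180564166014
[0.42872804 0.15942651 0.14866738] -1.5100522677701351
approach (array([ 0.0352, -0.0455, -0.0014]), np.float64(0.011))
1 (array([0.0003, 0.0075, 0.    ]), -0.067)
2 (array([0.001 , 0.0149, 0.    ]), -0.135)
3 (array([0.0023, 0.0223, 0.    ]), -0.203)
4 (array([0.004 , 0.0296, 0.    ]), -0.27)
5 (array([0.0063, 0.0368, 0.    ]), -0.337)
6 (array([0.009 , 0.0437, 0.    ]), -0.405)
7 (array([0.0122, 0.0505, 0.    ]), -0.473)
8 (array([0.0158, 0.0571, 0.    ]), -0.54)
9 (array([0.0199, 0.0634, 0.    ]), -0.607)
10 (array([0.0243, 0.0694, 0.    ]), -0.675)
11 (array([0.0292, 0.0751, 0.    ]), -0.743)
12 (array([0.0345, 0.0804, 0.    ]), -0.81)
```

{"name": "step_arm", "arguments": {"series": [{"claw": 0.045,"slide": [0.018,-0.023,0],"delta_rot": [0,0,0.01]},{"claw": 0.045,"slide": [0.035,-0.0455,0],"delta_rot": [0,0,0.01]},{"claw": 0.045,"slide": [0.035,-0.0455,0.01],"delta_rot": [0,0,0.01]},{"claw": 0.045,"slide": [0.035,-0.0455,0.04],"delta_rot": [0,0,0.01]},{"claw": 0.045,"slide": [0.035,-0.0455,0.07],"delta_rot": [0,0,0.01]},{"claw": 0.045,"slide": [0.035,-0.0455,0.09],"delta_rot": [0,0,0.01]},{"claw": 0.045,"slide": [0.035,-0.0455,0.1],"delta_rot": [0,0,0.01]},{"claw": 0.045,"slide": [0.035,-0.0455,0.102],"delta_rot": [0,0,0.01]},{"claw": 0.045,"slide": [0.035,-0.0455,0.102],"delta_rot": [0,0,0.01]},{"claw": 0.045,"slide": [0.035,-0.0455,0.102],"delta_rot": [0,0,0.01]}]}}

```text
clock: 8.68
ee_pos: [0.4619, 0.2069, 0.0477]
ee_rot: [1.0, 0.024, 0.001, -0.0]
ft_force: [-0.8, -0.2, -0.2]
grip_width: 0.0448
finger_force: 0.0
```

{"name": "step_arm", "arguments": {"series": [{"claw": 0.008,"slide": [0,0,0],"delta_rot": [0,0,0]},{"claw": 0.008,"slide": [0,0,0],"delta_rot": [0,0,0]},{"claw": 0.008,"slide": [0,0,0],"delta_rot": [0,0,0]},{"claw": 0.008,"slide": [0,0,0],"delta_rot": [0,0,0]},{"claw": 0.008,"slide": [0,0,0],"delta_rot": [0,0,0]},{"claw": 0.008,"slide": [0,0,0],"delta_rot": [0,0,0]},{"claw": 0.008,"slide": [0,0,0],"delta_rot": [0,0,0]},{"claw": 0.008,"slide": [0,0,0],"delta_rot": [0,0,0]},{"claw": 0.008,"slide": [0,0,0],"delta_rot": [0,0,0]},{"claw": 0.008,"slide": [0,0,0],"delta_rot": [0,0,0]}], "grip_force": 12}}

```text
clock: 9.52
ee_pos: [0.461, 0.2071, 0.0468]
ee_rot: [1.0, 0.025, 0.0, -0.0]
ft_force: [-1.3, 0.3, 4.0]
grip_width: 0.0119
finger_force: 12.0
```

```bash
python3 - <<'E'
from h import *
p,M,y0,s=pose();print(p,y0,s["grip_width"],s["ft_force"],s["finger_force"],s["joints"])
v=p[:2]-S;print("radius",np.linalg.norm(v),"collar est",np.arctan2(v[1],v[0])%(2*np.pi)-SY-2.842)
E
```

```text
[0.46103065 0.20708403 0.04682799] -1.5216778868727787 0.011872153383394203 [-1.32108633  0.28434741  4.0003107 ] 11.997790932655334 [-0.85494527  0.75805684  0.61329974  2.03004235 -0.77829374  0.59911123
 -1.2208506 ]
radius 0.11110143796529348 collar est 0.2983599910919592
```

{"name": "step_arm", "arguments": {"series": [{"claw": 0.008,"slide": [0.0003,0.0075,0],"delta_rot": [0,0,-0.067]},{"claw": 0.008,"slide": [0.001,0.015,0],"delta_rot": [0,0,-0.135]},{"claw": 0.008,"slide": [0.0023,0.0223,0],"delta_rot": [0,0,-0.203]},{"claw": 0.008,"slide": [0.004,0.0296,0],"delta_rot": [0,0,-0.27]},{"claw": 0.008,"slide": [0.0063,0.0368,0],"delta_rot": [0,0,-0.337]},{"claw": 0.008,"slide": [0.009,0.0437,0],"delta_rot": [0,0,-0.405]},{"claw": 0.008,"slide": [0.0122,0.0505,0],"delta_rot": [0,0,-0.473]},{"claw": 0.008,"slide": [0.0158,0.0571,0],"delta_rot": [0,0,-0.54]},{"claw": 0.008,"slide": [0.02,0.0634,0],"delta_rot": [0,0,-0.607]},{"claw": 0.008,"slide": [0.02,0.0634,0],"delta_rot": [0,0,-0.607]}]}}

```text
clock: 10.35
ee_pos: [0.4851, 0.1435, 0.0468]
ee_rot: [0.947, 0.322, 0.001, 0.0]
ft_force: [-0.9, 0.2, 4.1]
grip_width: 0.0121
finger_force: 12.1
```

```bash
python3 - <<'E'
from h import *
p,M,y0,s=pose();print(p,y0,s["grip_width"],s["ft_force"],s["finger_force"],s["joints"])
v=p[:2]-S;a=np.arctan2(v[1],v[0])%(2*np.pi);print("radius",np.linalg.norm(v),"collar est",a-SY-2.842)
for t in(1.0,1.05,1.09):
    b=t+SY+2.842;print(t,go(*(S+.111*np.array([np.cos(b),np.sin(b)])),.0468,b-1.5*np.pi))
E
```

```text
[0.48507512 0.14349039 0.04679494] -0.9156025571610249 0.012056790528355895 [-0.91359119  0.15479386  4.0504718 ] 12.059370875358582 [-0.61255516  0.71431963  0.43340718  2.02641108 -0.58366628  0.52178911
 -0.67215124]
radius 0.11098766352036935 collar est 0.9206026285751308
1.0 (array([0.0005, 0.0088, 0.    ]), np.float64(-0.095))
1.05 (array([0.0011, 0.0143, 0.    ]), np.float64(-0.145))
1.09 (array([0.0019, 0.0187, 0.    ]), np.float64(-0.185))
```

{"name": "step_arm", "arguments": {"series": [{"claw": 0.008,"slide": [0.0002,0.004,0],"delta_rot": [0,0,-0.045]},{"claw": 0.008,"slide": [0.0005,0.009,0],"delta_rot": [0,0,-0.095]},{"claw": 0.008,"slide": [0.0011,0.0143,0],"delta_rot": [0,0,-0.145]},{"claw": 0.008,"slide": [0.0018,0.0187,0],"delta_rot": [0,0,-0.182]},{"claw": 0.008,"slide": [0.0018,0.0187,0],"delta_rot": [0,0,-0.182]},{"claw": 0.008,"slide": [0.0018,0.0187,0],"delta_rot": [0,0,-0.182]},{"claw": 0.008,"slide": [0.0018,0.0187,0],"delta_rot": [0,0,-0.182]},{"claw": 0.04,"slide": [0.0018,0.0187,0],"delta_rot": [0,0,-0.182]},{"claw": 0.04,"slide": [0.0018,0.0187,0],"delta_rot": [0,0,-0.182]},{"claw": 0.04,"slide": [0.0018,0.0187,0],"delta_rot": [0,0,-0.182]}]}}

```text
clock: 11.18
ee_pos: [0.4959, 0.1319, 0.0463]
ee_rot: [0.913, 0.407, -0.001, -0.001]
ft_force: [-0.7, 1.1, -0.2]
grip_width: 0.0272
finger_force: 0.0
```

{"name": "step_arm", "arguments": {"series": [{"claw": 0.04,"slide": [0,0,0],"delta_rot": [0,0,0]},{"claw": 0.04,"slide": [0,0,0],"delta_rot": [0,0,0]},{"claw": 0.04,"slide": [0,0,-0.02],"delta_rot": [0,0,0]},{"claw": 0.04,"slide": [0,0,-0.05],"delta_rot": [0,0,0]},{"claw": 0.04,"slide": [0,0,-0.08],"delta_rot": [0,0,0]},{"claw": 0.08,"slide": [0,0,-0.12],"delta_rot": [0,0,0]},{"claw": 0.08,"slide": [0,0,-0.14],"delta_rot": [0,0,0]},{"claw": 0.08,"slide": [0,0,-0.14],"delta_rot": [0,0,0]},{"claw": 0.08,"slide": [0,0,-0.14],"delta_rot": [0,0,0]},{"claw": 0.08,"slide": [0,0,-0.14],"delta_rot": [0,0,0]}]}}

```text
clock: 12.02
ee_pos: [0.4958, 0.1312, 0.1857]
ee_rot: [0.913, 0.407, -0.001, -0.0]
ft_force: [-0.1, -0.4, -0.0]
grip_width: 0.0689
finger_force: 0.0
```

```bash
python3 - <<'E'
from h import *
p,M,y0,s=pose();print(p,y0,s["joints"])
for t in biscuits(img("top","t5")): print(t)
print("over slate",go(.52,-.14,.19,-.735), go(.5698,-.3015,.10,-.735))
E
```

```text
[0.49579146 0.13117689 0.18566799] -0.7324684902457563 [-0.67430835  0.51077761  0.55739552  1.88693781 -0.35341236  0.84497077
 -0.66796117]
(array([ 48.76339869, 317.04705882]), 127.5, array([0.25815573, 0.6861291 ]))
(array([ 81.90133333, 320.264     ]), 187.5, array([0.25153577, 0.58916873]))
(array([416.83173385, 255.14523353]), 260.5, array([ 0.46419508, -0.37978374]))
(array([387.5847511 , 250.18084436]), 264.5, array([ 0.47652317, -0.2943138 ]))
(array([413.84470435, 231.21377518]), 256.5, array([ 0.53415875, -0.37130776]))
(array([389.98425197, 218.68110236]), 254.0, array([ 0.56946192, -0.30116537]))
(array([482.04748603, 149.84916201]), 179.0, array([ 0.78341591, -0.57594222]))
(array([487.5696012 , 131.81941309]), 221.5, array([ 0.83916145, -0.59352892]))
over slate (array([-0.1852,  0.1994, -0.0047]), np.float64(0.002)) (array([-0.2717,  0.3446,  0.0853]), np.float64(0.002))
```

The lever is turned. One biscuit was knocked to (0.534,-0.371) during the run. I start with biscuit D.

{"name": "step_arm", "arguments": {"series": [{"claw": 0.078,"slide": [-0.027,0.034,0],"delta_rot": [0,0,0]},{"claw": 0.078,"slide": [-0.054,0.068,0],"delta_rot": [0,0,0]},{"claw": 0.078,"slide": [-0.08,0.1,0],"delta_rot": [0,0,0]},{"claw": 0.078,"slide": [-0.106,0.134,0.01],"delta_rot": [0,0,0]},{"claw": 0.078,"slide": [-0.132,0.166,0.02],"delta_rot": [0,0,0]},{"claw": 0.078,"slide": [-0.157,0.2,0.03],"delta_rot": [0,0,0]},{"claw": 0.078,"slide": [-0.18,0.23,0.04],"delta_rot": [0,0,0]},{"claw": 0.078,"slide": [-0.205,0.26,0.05],"delta_rot": [0,0,0]},{"claw": 0.078,"slide": [-0.23,0.29,0.06],"delta_rot": [0,0,0]},{"claw": 0.078,"slide": [-0.25,0.32,0.07],"delta_rot": [0,0,0]}], "grip_force": 10}}

```text
clock: 12.9
ee_pos: [0.5655, -0.2713, 0.114]
ee_rot: [0.914, 0.406, -0.002, -0.002]
ft_force: [0.1, 0.6, 0.8]
grip_width: 0.0784
finger_force: 0.0
```

{"name": "step_arm", "arguments": {"series": [{"claw": 0.078,"slide": [-0.022,0.025,0.01],"delta_rot": [0,0,0]},{"claw": 0.078,"slide": [-0.022,0.025,0.03],"delta_rot": [0,0,0]},{"claw": 0.078,"slide": [-0.022,0.025,0.05],"delta_rot": [0,0,0]},{"claw": 0.078,"slide": [-0.022,0.025,0.05],"delta_rot": [0,0,0]},{"claw": 0.078,"slide": [-0.022,0.025,0.05],"delta_rot": [0,0,0]},{"claw": 0.078,"slide": [-0.022,0.025,0.05],"delta_rot": [0,0,0]},{"claw": 0.078,"slide": [-0.022,0.025,0.05],"delta_rot": [0,0,0]},{"claw": 0.078,"slide": [-0.022,0.025,0.05],"delta_rot": [0,0,0]},{"claw": 0.078,"slide": [-0.022,0.025,0.05],"delta_rot": [0,0,0]},{"claw": 0.078,"slide": [-0.022,0.025,0.05],"delta_rot": [0,0,0]}]}}

```text
clock: 13.73
ee_pos: [0.5717, -0.302, 0.0675]
ee_rot: [0.913, 0.407, 0.0, 0.0]
ft_force: [0.1, -0.0, -0.2]
grip_width: 0.0782
finger_force: 0.0
```

```bash
python3 - <<'E'
from h import *
p,M,y0,s=pose();print(p,y0,s["joints"])
print(go(.5695,-.3012,.025,-.735))
im=img("top","t6")
for t in biscuits(im): print(t) if t[0][0]>320 and t[0][0]<470 else 0
W=lambda P,z: world("top",(np.array(P,float)+.5)/5-.5+[160,155],z)
crop=cv2.resize(im[155:275,160:310],None,fx=5,fy=5,interpolation=cv2.INTER_CUBIC)
cv2.imwrite("pics/crop6.png",cv2.cvtColor(cv2.convertScaleAbs(crop,alpha=1.6),cv2.COLOR_RGB2BGR))
E
```

```text
[ 0.57171369 -0.30196903  0.06751856] -0.7324731450161832 [ 0.21081796  0.8288088   0.42858861  1.60553567 -0.4398695   0.8032148
  0.09325775]
(array([-0.0009, -0.0022,  0.0425]), np.float64(0.003))
```

View pics/crop6.png

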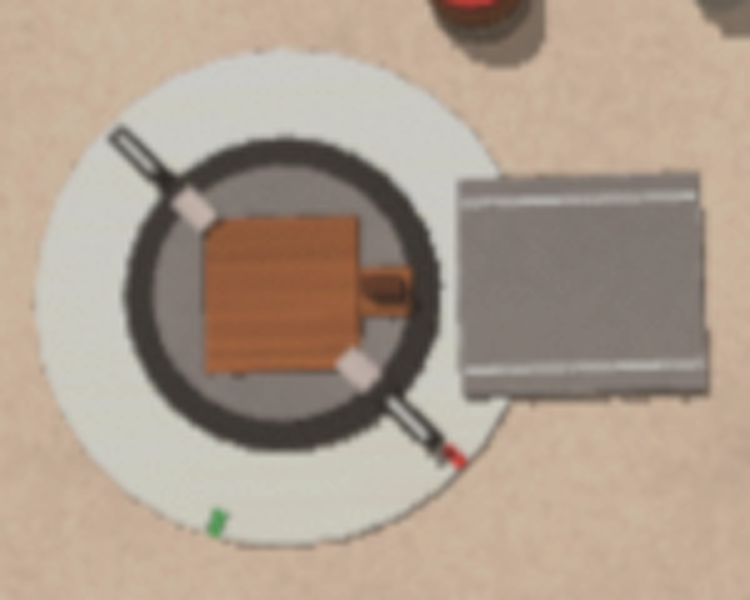

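The lever is at the red mark (tip at 445,455), the toes lie over two board corners and the board is still home. Now I grip D and lift it.

{"name": "step_arm", "arguments": {"series": [{"claw": 0.078,"slide": [-0.001,-0.002,0.02],"delta_rot": [0,0,0.003]},{"claw": 0.078,"slide": [-0.001,-0.002,0.0425],"delta_rot": [0,0,0.003]},{"claw": 0.078,"slide": [-0.001,-0.002,0.0425],"delta_rot": [0,0,0.003]},{"claw": 0.078,"slide": [-0.001,-0.002,0.0425],"delta_rot": [0,0,0.003]},{"claw": 0.055,"slide": [-0.001,-0.002,0.0425],"delta_rot": [0,0,0.003]},{"claw": 0.055,"slide": [-0.001,-0.002,0.0425],"delta_rot": [0,0,0.003]},{"claw": 0.055,"slide": [-0.001,-0.002,0.0425],"delta_rot": [0,0,0.003]},{"claw": 0.055,"slide": [-0.001,-0.002,0.0425],"delta_rot": [0,0,0.003]},{"claw": 0.055,"slide": [-0.001,-0.002,0.0425],"delta_rot": [0,0,0.003]},{"claw": 0.055,"slide": [-0.001,-0.002,0.0425],"delta_rot": [0,0,0.003]}], "grip_force": 10}}

```text
clock: 14.62
ee_pos: [0.5692, -0.3014, 0.0244]
ee_rot: [0.914, 0.405, 0.0, 0.0]
ft_force: [0.1, -0.3, 2.2]
grip_width: 0.0598
finger_force: 10.0
```

{"name": "step_arm", "arguments": {"series": [{"claw": 0.055,"slide": [0,0,0],"delta_rot": [0,0,0]},{"claw": 0.055,"slide": [0,0,-0.01],"delta_rot": [0,0,0]},{"claw": 0.055,"slide": [0,0,-0.03],"delta_rot": [0,0,0]},{"claw": 0.055,"slide": [0,0,-0.055],"delta_rot": [0,0,0]},{"claw": 0.055,"slide": [0,0,-0.08],"delta_rot": [0,0,0]},{"claw": 0.055,"slide": [0,0,-0.1],"delta_rot": [0,0,0]},{"claw": 0.055,"slide": [0,0,-0.11],"delta_rot": [0,0,0]},{"claw": 0.055,"slide": [0,0,-0.11],"delta_rot": [0,0,0]},{"claw": 0.055,"slide": [0,0,-0.11],"delta_rot": [0,0,0]},{"claw": 0.055,"slide": [0,0,-0.11],"delta_rot": [0,0,0]}]}}

```text
clock: 15.45
ee_pos: [0.5683, -0.3006, 0.1327]
ee_rot: [0.914, 0.405, -0.001, -0.001]
ft_force: [-0.5, -0.6, -1.3]
grip_width: 0.0595
finger_force: 10.0
```

```bash
python3 - <<'E'
from h import *
p,M,y0,s=pose();print(p,y0,s["grip_width"],s["finger_force"],s["ft_force"])
print(go(.4765,-.2943,p[2],-.735),go(*S,p[2],-.735))
E
```

```text
[ 0.56833834 -0.30064378  0.13267524] -0.7358555248475059 0.05953493298936923 9.999936372041702 [-0.525795   -0.62144234 -1.32926253]
(array([-0.0569, -0.0723,  0.0002]), np.float64(-0.001)) (array([ 0.3828, -0.3417,  0.0008]), np.float64(-0.001))
```

{"name": "step_arm", "arguments": {"series": [{"claw": 0.055,"slide": [0.01,-0.009,0],"delta_rot": [0,0,0]},{"claw": 0.055,"slide": [0.03,-0.027,0],"delta_rot": [0,0,0]},{"claw": 0.055,"slide": [0.055,-0.049,0],"delta_rot": [0,0,0]},{"claw": 0.055,"slide": [0.08,-0.071,0],"delta_rot": [0,0,0]},{"claw": 0.055,"slide": [0.105,-0.094,0],"delta_rot": [0,0,0]},{"claw": 0.055,"slide": [0.13,-0.116,0],"delta_rot": [0,0,0]},{"claw": 0.055,"slide": [0.155,-0.138,0],"delta_rot": [0,0,0]},{"claw": 0.055,"slide": [0.18,-0.161,0],"delta_rot": [0,0,0]},{"claw": 0.055,"slide": [0.205,-0.183,0],"delta_rot": [0,0,0]},{"claw": 0.055,"slide": [0.23,-0.205,0],"delta_rot": [0,0,0]}]}}

```text
clock: 16.28
ee_pos: [0.5701, 0.0097, 0.1329]
ee_rot: [0.914, 0.406, -0.001, -0.001]
ft_force: [-0.6, -0.2, 0.1]
grip_width: 0.06
finger_force: 10.0
```

{"name": "step_arm", "arguments": {"series": [{"claw": 0.055,"slide": [0.025,-0.022,0],"delta_rot": [0,0,0]},{"claw": 0.055,"slide": [0.05,-0.044,0],"delta_rot": [0,0,0]},{"claw": 0.055,"slide": [0.075,-0.067,0],"delta_rot": [0,0,0]},{"claw": 0.055,"slide": [0.1,-0.09,0],"delta_rot": [0,0,0]},{"claw": 0.055,"slide": [0.125,-0.112,0],"delta_rot": [0,0,0]},{"claw": 0.055,"slide": [0.143,-0.127,0],"delta_rot": [0,0,0]},{"claw": 0.055,"slide": [0.153,-0.137,0],"delta_rot": [0,0,0]},{"claw": 0.055,"slide": [0.153,-0.137,0],"delta_rot": [0,0,0]},{"claw": 0.055,"slide": [0.153,-0.137,0],"delta_rot": [0,0,0]},{"claw": 0.055,"slide": [0.153,-0.137,0],"delta_rot": [0,0,0]}]}}

```text
clock: 17.12
ee_pos: [0.5727, 0.2091, 0.134]
ee_rot: [0.915, 0.404, -0.001, 0.001]
ft_force: [-0.4, -0.1, -0.8]
grip_width: 0.0597
finger_force: 10.0
```

```bash
python3 - <<'E'
from h import *
p,M,y0,s=pose();print(p,y0,s["grip_width"],s["finger_force"],s["ft_force"])
print(go(*S,.0475,-.735))
E
```

```text
[0.57269897 0.20909997 0.13398387] -0.7393161157215293 0.059741616270359926 9.999741464853287 [-0.37880821 -0.06574753 -0.79466725]
(array([ 0.0022, -0.0029,  0.0865]), np.float64(-0.004))
```

{"name": "step_arm", "arguments": {"series": [{"claw": 0.055,"slide": [0.002,-0.003,0.025],"delta_rot": [0,0,-0.004]},{"claw": 0.055,"slide": [0.002,-0.003,0.05],"delta_rot": [0,0,-0.004]},{"claw": 0.055,"slide": [0.002,-0.003,0.07],"delta_rot": [0,0,-0.004]},{"claw": 0.055,"slide": [0.002,-0.003,0.08],"delta_rot": [0,0,-0.004]},{"claw": 0.055,"slide": [0.002,-0.003,0.087],"delta_rot": [0,0,-0.004]},{"claw": 0.055,"slide": [0.002,-0.003,0.087],"delta_rot": [0,0,-0.004]},{"claw": 0.055,"slide": [0.002,-0.003,0.087],"delta_rot": [0,0,-0.004]},{"claw": 0.076,"slide": [0.002,-0.003,0.087],"delta_rot": [0,0,-0.004]},{"claw": 0.076,"slide": [0.002,-0.003,0.087],"delta_rot": [0,0,-0.004]},{"claw": 0.076,"slide": [0.002,-0.003,0.087],"delta_rot": [0,0,-0.004]}]}}

```text
clock: 17.95
ee_pos: [0.5725, 0.2157, 0.0481]
ee_rot: [0.913, 0.407, 0.001, 0.0]
ft_force: [0.0, -0.4, 0.4]
grip_width: 0.0741
finger_force: 0.0
```

{"name": "step_arm", "arguments": {"series": [{"claw": 0.076,"slide": [0,0,0],"delta_rot": [0,0,0]},{"claw": 0.076,"slide": [0,0,-0.01],"delta_rot": [0,0,0]},{"claw": 0.076,"slide": [0,0,-0.03],"delta_rot": [0,0,0]},{"claw": 0.076,"slide": [0,0,-0.06],"delta_rot": [0,0,0]},{"claw": 0.076,"slide": [0,0,-0.09],"delta_rot": [0,0,0]},{"claw": 0.076,"slide": [-0.01,0.009,-0.1],"delta_rot": [0,0,0]},{"claw": 0.076,"slide": [-0.035,0.03,-0.1],"delta_rot": [0,0,0]},{"claw": 0.076,"slide": [-0.06,0.054,-0.1],"delta_rot": [0,0,0]},{"claw": 0.076,"slide": [-0.085,0.076,-0.1],"delta_rot": [0,0,0]},{"claw": 0.076,"slide": [-0.11,0.098,-0.1],"delta_rot": [0,0,0]}]}}

```text
clock: 18.78
ee_pos: [0.5708, 0.0659, 0.1476]
ee_rot: [0.913, 0.407, 0.0, 0.0]
ft_force: [0.2, -0.3, -0.3]
grip_width: 0.0757
finger_force: 0.0
```

```bash
python3 - <<'E'
from h import *
p,M,y0,s=pose();print(p,y0,s["grip_width"],s["finger_force"],s["ft_force"])
im=img("top","t7")
W=lambda P,z: world("top",(np.array(P,float)+.5)/5-.5+[160,155],z)
for q,a,w in biscuits(im):
    if q[0]>180 and q[0]<470: print(q,a,w,world("top",q,.044))
B=(.4765,-.2943)
print(go(*B,.14,-.735))
E
```

```text
[0.57080822 0.06592412 0.14761994] -0.7321458740350334 0.07570685019350179 0.0 [ 0.15960749 -0.27213657 -0.2621991 ]
[416.63518519 255.13518519] 270.0 [ 0.4642098  -0.37920993] [[ 0.46353456 -0.37347966]]
[387.42971148 250.17065684] 271.5 [ 0.47654146 -0.29386015] [[ 0.4756795  -0.28942221]]
[413.83905852 231.28117048] 262.0 [ 0.53395963 -0.37129049] [[ 0.53222827 -0.36568013]]
[214.13029728 212.4402277 ] 263.5 [0.57506344 0.21886906] [[0.57270971 0.2155435 ]]
(array([-0.3208,  0.1676,  0.0113]), np.float64(-0.01))
```

{"name": "step_arm", "arguments": {"series": [{"claw": 0.078,"slide": [-0.03,0.016,0],"delta_rot": [0,0,0]},{"claw": 0.078,"slide": [-0.066,0.035,0],"delta_rot": [0,0,0]},{"claw": 0.078,"slide": [-0.102,0.053,0],"delta_rot": [0,0,0]},{"claw": 0.078,"slide": [-0.138,0.072,0],"delta_rot": [0,0,0]},{"claw": 0.078,"slide": [-0.174,0.09,0],"delta_rot": [0,0,0]},{"claw": 0.078,"slide": [-0.21,0.11,0],"delta_rot": [0,0,0]},{"claw": 0.078,"slide": [-0.246,0.13,0],"delta_rot": [0,0,0]},{"claw": 0.078,"slide": [-0.282,0.148,0],"delta_rot": [0,0,0]},{"claw": 0.078,"slide": [-0.305,0.16,0.02],"delta_rot": [0,0,0]},{"claw": 0.078,"slide": [-0.32,0.168,0.05],"delta_rot": [0,0,0]}]}}

```text
clock: 19.67
ee_pos: [0.4819, -0.2888, 0.0998]
ee_rot: [0.915, 0.404, 0.001, 0.005]
ft_force: [1.1, -0.6, -0.8]
grip_width: 0.078
finger_force: 0.0
```

{"name": "step_arm", "arguments": {"series": [{"claw": 0.078,"slide": [0,0,0.02],"delta_rot": [0,0,0]},{"claw": 0.078,"slide": [0,0,0.03],"delta_rot": [0,0,0]},{"claw": 0.078,"slide": [0,0,0.03],"delta_rot": [0,0,0]},{"claw": 0.078,"slide": [0,0,0.03],"delta_rot": [0,0,0]},{"claw": 0.078,"slide": [0,0,0.03],"delta_rot": [0,0,0]},{"claw": 0.078,"slide": [0,0,0.03],"delta_rot": [0,0,0]},{"claw": 0.078,"slide": [0,0,0.03],"delta_rot": [0,0,0]},{"claw": 0.078,"slide": [0,0,0.03],"delta_rot": [0,0,0]},{"claw": 0.078,"slide": [0,0,0.03],"delta_rot": [0,0,0]},{"claw": 0.078,"slide": [0,0,0.03],"delta_rot": [0,0,0]}]}}

```text
clock: 20.5
ee_pos: [0.4826, -0.2821, 0.0675]
ee_rot: [0.913, 0.407, 0.0, 0.0]
ft_force: [0.0, 0.9, 0.9]
grip_width: 0.0779
finger_force: 0.0
```

```bash
python3 - <<'E'
from h import *
p,M,y0,s=pose();print(p,y0,s["grip_width"],s["joints"])
print(go(.4765,-.294,.025,-.735))
E
```

```text
[ 0.48255766 -0.28208087  0.06748584] -0.7316739380588456 0.07788151140986438 [ 0.22977926  0.72625383  0.41544719  1.86620916 -0.46223797  0.64477098
  0.19549792]
(array([-0.0129,  0.0034,  0.0425]), np.float64(0.003))
```

{"name": "step_arm", "arguments": {"series": [{"claw": 0.078,"slide": [-0.013,0.0035,0.01],"delta_rot": [0,0,0.003]},{"claw": 0.078,"slide": [-0.013,0.0035,0.03],"delta_rot": [0,0,0.003]},{"claw": 0.078,"slide": [-0.013,0.0035,0.0425],"delta_rot": [0,0,0.003]},{"claw": 0.078,"slide": [-0.013,0.0035,0.0425],"delta_rot": [0,0,0.003]},{"claw": 0.055,"slide": [-0.013,0.0035,0.0425],"delta_rot": [0,0,0.003]},{"claw": 0.055,"slide": [-0.013,0.0035,0.0425],"delta_rot": [0,0,0.003]},{"claw": 0.055,"slide": [-0.013,0.0035,0.0425],"delta_rot": [0,0,0.003]},{"claw": 0.055,"slide": [-0.013,0.0035,0.0425],"delta_rot": [0,0,0.003]},{"claw": 0.055,"slide": [-0.013,0.0035,0.0425],"delta_rot": [0,0,0.003]},{"claw": 0.055,"slide": [-0.013,0.0035,0.0425],"delta_rot": [0,0,0.003]}]}}

```text
clock: 21.33
ee_pos: [0.4765, -0.2942, 0.0251]
ee_rot: [0.914, 0.406, 0.0, 0.0]
ft_force: [-1.0, 1.1, 1.4]
grip_width: 0.0594
finger_force: 10.0
```

{"name": "step_arm", "arguments": {"series": [{"claw": 0.055,"slide": [0,0,0],"delta_rot": [0,0,0]},{"claw": 0.055,"slide": [0,0,-0.01],"delta_rot": [0,0,0]},{"claw": 0.055,"slide": [0,0,-0.03],"delta_rot": [0,0,0]},{"claw": 0.055,"slide": [0,0,-0.055],"delta_rot": [0,0,0]},{"claw": 0.055,"slide": [0,0,-0.08],"delta_rot": [0,0,0]},{"claw": 0.055,"slide": [0,0,-0.1],"delta_rot": [0,0,0]},{"claw": 0.055,"slide": [0,0,-0.11],"delta_rot": [0,0,0]},{"claw": 0.055,"slide": [0,0,-0.11],"delta_rot": [0,0,0]},{"claw": 0.055,"slide": [0,0,-0.11],"delta_rot": [0,0,0]},{"claw": 0.055,"slide": [0,0,-0.11],"delta_rot": [0,0,0]}]}}

```text
clock: 22.17
ee_pos: [0.4755, -0.2934, 0.1335]
ee_rot: [0.914, 0.406, -0.001, -0.001]
ft_force: [-0.8, 0.5, -1.6]
grip_width: 0.0601
finger_force: 10.0
```

```bash
python3 - <<'E'
from h import *
p,M,y0,s=pose();print(p,y0,s["grip_width"],s["finger_force"])
print(go(.5715,.211,.135,-.735))
E
```

```text
[ 0.47554934 -0.29336875  0.13348817] -0.7347991638147221 0.060106589479037964 9.99998152256012
(array([ 0.4386, -0.267 , -0.001 ]), np.float64(0.0))
```

{"name": "step_arm", "arguments": {"series": [{"claw": 0.055,"slide": [0.012,-0.007,0],"delta_rot": [0,0,0]},{"claw": 0.055,"slide": [0.035,-0.021,0],"delta_rot": [0,0,0]},{"claw": 0.055,"slide": [0.063,-0.038,0],"delta_rot": [0,0,0]},{"claw": 0.055,"slide": [0.091,-0.055,0],"delta_rot": [0,0,0]},{"claw": 0.055,"slide": [0.119,-0.072,0],"delta_rot": [0,0,0]},{"claw": 0.055,"slide": [0.147,-0.089,0],"delta_rot": [0,0,0]},{"claw": 0.055,"slide": [0.175,-0.106,0],"delta_rot": [0,0,0]},{"claw": 0.055,"slide": [0.203,-0.123,0],"delta_rot": [0,0,0]},{"claw": 0.055,"slide": [0.231,-0.14,0],"delta_rot": [0,0,0]},{"claw": 0.055,"slide": [0.26,-0.158,0],"delta_rot": [0,0,0]}]}}

```text
clock: 23.0
ee_pos: [0.5325, 0.0061, 0.1331]
ee_rot: [0.914, 0.406, -0.002, -0.0]
ft_force: [0.1, 0.6, -0.0]
grip_width: 0.0594
finger_force: 10.0
```

{"name": "step_arm", "arguments": {"series": [{"claw": 0.055,"slide": [0.028,-0.017,0],"delta_rot": [0,0,0]},{"claw": 0.055,"slide": [0.056,-0.034,0],"delta_rot": [0,0,0]},{"claw": 0.055,"slide": [0.084,-0.051,0],"delta_rot": [0,0,0]},{"claw": 0.055,"slide": [0.112,-0.068,0],"delta_rot": [0,0,0]},{"claw": 0.055,"slide": [0.14,-0.085,0],"delta_rot": [0,0,0]},{"claw": 0.055,"slide": [0.165,-0.101,0],"delta_rot": [0,0,0]},{"claw": 0.055,"slide": [0.1785,-0.109,0],"delta_rot": [0,0,0]},{"claw": 0.055,"slide": [0.1785,-0.109,0],"delta_rot": [0,0,0]},{"claw": 0.055,"slide": [0.1785,-0.109,0],"delta_rot": [0,0,0]},{"claw": 0.055,"slide": [0.1785,-0.109,0],"delta_rot": [0,0,0]}]}}

```text
clock: 23.83
ee_pos: [0.572, 0.2071, 0.1341]
ee_rot: [0.915, 0.404, -0.001, 0.001]
ft_force: [0.2, 0.1, -0.7]
grip_width: 0.0596
finger_force: 10.0
```

```bash
python3 - <<'E'
from h import *
p,M,y0,s=pose();print(p,y0,s["grip_width"],s["finger_force"])
print(go(.5715,.211,.0615,-.735))
E
```

```text
[0.57196282 0.20710098 0.13411305] -0.7383629576747185 0.05958849697149654 9.999629259109497
(array([ 0.0028, -0.003 ,  0.0726]), np.float64(-0.003))
```

{"name": "step_arm", "arguments": {"series": [{"claw": 0.055,"slide": [0,0,0.025],"delta_rot": [0,0,-0.003]},{"claw": 0.055,"slide": [0,0,0.05],"delta_rot": [0,0,-0.003]},{"claw": 0.055,"slide": [0,0,0.065],"delta_rot": [0,0,-0.003]},{"claw": 0.055,"slide": [0,0,0.071],"delta_rot": [0,0,-0.003]},{"claw": 0.055,"slide": [0,0,0.0735],"delta_rot": [0,0,-0.003]},{"claw": 0.055,"slide": [0,0,0.0735],"delta_rot": [0,0,-0.003]},{"claw": 0.055,"slide": [0,0,0.0735],"delta_rot": [0,0,-0.003]},{"claw": 0.055,"slide": [0,0,0.0735],"delta_rot": [0,0,-0.003]},{"claw": 0.076,"slide": [0,0,0.0735],"delta_rot": [0,0,-0.003]},{"claw": 0.076,"slide": [0,0,0.0735],"delta_rot": [0,0,-0.003]}]}}

```text
clock: 24.67
ee_pos: [0.5728, 0.2104, 0.0618]
ee_rot: [0.913, 0.407, 0.001, 0.0]
ft_force: [-0.8, -0.1, 1.0]
grip_width: 0.0689
finger_force: 0.0
```

{"name": "step_arm", "arguments": {"series": [{"claw": 0.076,"slide": [0,0,0],"delta_rot": [0,0,0]},{"claw": 0.076,"slide": [0,0,0],"delta_rot": [0,0,0]},{"claw": 0.076,"slide": [0,0,-0.02],"delta_rot": [0,0,0]},{"claw": 0.076,"slide": [0,0,-0.05],"delta_rot": [0,0,0]},{"claw": 0.076,"slide": [0,0,-0.08],"delta_rot": [0,0,0]},{"claw": 0.076,"slide": [-0.01,0.009,-0.09],"delta_rot": [0,0,0]},{"claw": 0.076,"slide": [-0.035,0.03,-0.09],"delta_rot": [0,0,0]},{"claw": 0.076,"slide": [-0.06,0.054,-0.09],"delta_rot": [0,0,0]},{"claw": 0.076,"slide": [-0.085,0.076,-0.09],"delta_rot": [0,0,0]},{"claw": 0.076,"slide": [-0.11,0.098,-0.09],"delta_rot": [0,0,0]}]}}

```text
clock: 25.5
ee_pos: [0.5711, 0.0607, 0.151]
ee_rot: [0.913, 0.407, -0.0, 0.0]
ft_force: [0.8, 1.0, 1.0]
grip_width: 0.076
finger_force: 0.0
```

```bash
python3 - <<'E'
from h import *
p,M,y0,s=pose();print(p,y0,s["grip_width"],s["finger_force"],s["ft_force"])
im=img("top","t8")
for q,a,w in biscuits(im):
    if q[0]>180 and q[0]<470: print(q,a,w,world("top",q,.058))
print(go(.534,-.3713,.14,-.735))
E
```

```text
[0.57105306 0.06068363 0.15096089] -0.7320089576588203 0.07600279868840104 0.0 [0.76422469 1.04267119 0.96786494]
[416.60147601 255.12730627] 271.0 [ 0.46423028 -0.37911159] [[ 0.46312484 -0.36973722]]
[413.83461047 231.31481481] 261.0 [ 0.5338601  -0.37127708] [[ 0.53102944 -0.36209683]]
[214.68742586 211.93238434] 281.0 [0.576617   0.21727999] [[0.57272694 0.21187754]]
(array([-0.3347,  0.2583,  0.0154]), np.float64(-0.01))
```

{"name": "step_arm", "arguments": {"series": [{"claw": 0.078,"slide": [-0.028,0.022,0],"delta_rot": [0,0,0]},{"claw": 0.078,"slide": [-0.056,0.043,0],"delta_rot": [0,0,0]},{"claw": 0.078,"slide": [-0.084,0.065,0],"delta_rot": [0,0,0]},{"claw": 0.078,"slide": [-0.112,0.086,0],"delta_rot": [0,0,0]},{"claw": 0.078,"slide": [-0.14,0.108,0],"delta_rot": [0,0,0]},{"claw": 0.078,"slide": [-0.168,0.13,0],"delta_rot": [0,0,0]},{"claw": 0.078,"slide": [-0.196,0.151,0],"delta_rot": [0,0,0]},{"claw": 0.078,"slide": [-0.224,0.173,0],"delta_rot": [0,0,0]},{"claw": 0.078,"slide": [-0.252,0.194,0],"delta_rot": [0,0,0]},{"claw": 0.078,"slide": [-0.28,0.216,0],"delta_rot": [0,0,0]}]}}

```text
clock: 26.38
ee_pos: [0.544, -0.2916, 0.1507]
ee_rot: [0.913, 0.407, -0.0, -0.0]
ft_force: [1.1, -0.3, 0.3]
grip_width: 0.0784
finger_force: 0.0
```

{"name": "step_arm", "arguments": {"series": [{"claw": 0.078,"slide": [-0.025,0.019,0.01],"delta_rot": [0,0,0]},{"claw": 0.078,"slide": [-0.05,0.04,0.03],"delta_rot": [0,0,0]},{"claw": 0.078,"slide": [-0.055,0.042,0.06],"delta_rot": [0,0,0]},{"claw": 0.078,"slide": [-0.055,0.042,0.08],"delta_rot": [0,0,0]},{"claw": 0.078,"slide": [-0.055,0.042,0.08],"delta_rot": [0,0,0]},{"claw": 0.078,"slide": [-0.055,0.042,0.08],"delta_rot": [0,0,0]},{"claw": 0.078,"slide": [-0.055,0.042,0.08],"delta_rot": [0,0,0]},{"claw": 0.078,"slide": [-0.055,0.042,0.08],"delta_rot": [0,0,0]},{"claw": 0.078,"slide": [-0.055,0.042,0.08],"delta_rot": [0,0,0]},{"claw": 0.078,"slide": [-0.055,0.042,0.08],"delta_rot": [0,0,0]}]}}

```text
clock: 27.22
ee_pos: [0.5405, -0.3588, 0.0726]
ee_rot: [0.913, 0.408, 0.001, 0.001]
ft_force: [-0.9, -0.2, 0.1]
grip_width: 0.0781
finger_force: 0.0
```

```bash
python3 - <<'E'
from h import *
p,M,y0,s=pose();print(p,y0,s["grip_width"],s["joints"])
print(go(.534,-.3713,.025,-.735))
E
```

```text
[ 0.54048277 -0.35879989  0.07259711] -0.7311430838204676 0.07807728991292823 [ 0.30222181  0.8274088   0.44624101  1.59714359 -0.45039259  0.81844551
  0.2025371 ]
(array([-0.0137,  0.0034,  0.0476]), np.float64(0.004))
```

{"name": "step_arm", "arguments": {"series": [{"claw": 0.078,"slide": [-0.0135,0.0035,0.01],"delta_rot": [0,0,0.004]},{"claw": 0.078,"slide": [-0.0135,0.0035,0.03],"delta_rot": [0,0,0.004]},{"claw": 0.078,"slide": [-0.0135,0.0035,0.0475],"delta_rot": [0,0,0.004]},{"claw": 0.078,"slide": [-0.0135,0.0035,0.0475],"delta_rot": [0,0,0.004]},{"claw": 0.055,"slide": [-0.0135,0.0035,0.0475],"delta_rot": [0,0,0.004]},{"claw": 0.055,"slide": [-0.0135,0.0035,0.0475],"delta_rot": [0,0,0.004]},{"claw": 0.055,"slide": [-0.0135,0.0035,0.0475],"delta_rot": [0,0,0.004]},{"claw": 0.055,"slide": [-0.0135,0.0035,0.0475],"delta_rot": [0,0,0.004]},{"claw": 0.055,"slide": [-0.0135,0.0035,0.0475],"delta_rot": [0,0,0.004]},{"claw": 0.055,"slide": [-0.0135,0.0035,0.0475],"delta_rot": [0,0,0.004]}]}}

```text
clock: 28.05
ee_pos: [0.5335, -0.371, 0.0242]
ee_rot: [0.914, 0.406, 0.0, 0.0]
ft_force: [-0.8, 1.0, 2.0]
grip_width: 0.0596
finger_force: 10.0
```

{"name": "step_arm", "arguments": {"series": [{"claw": 0.055,"slide": [0,0,0],"delta_rot": [0,0,0]},{"claw": 0.055,"slide": [0,0,-0.01],"delta_rot": [0,0,0]},{"claw": 0.055,"slide": [0,0,-0.03],"delta_rot": [0,0,0]},{"claw": 0.055,"slide": [0,0,-0.055],"delta_rot": [0,0,0]},{"claw": 0.055,"slide": [0,0,-0.08],"delta_rot": [0,0,0]},{"claw": 0.055,"slide": [0,0,-0.1],"delta_rot": [0,0,0]},{"claw": 0.055,"slide": [0,0,-0.12],"delta_rot": [0,0,0]},{"claw": 0.055,"slide": [0,0,-0.12],"delta_rot": [0,0,0]},{"claw": 0.055,"slide": [0,0,-0.12],"delta_rot": [0,0,0]},{"claw": 0.055,"slide": [0,0,-0.12],"delta_rot": [0,0,0]}]}}

```text
clock: 28.88
ee_pos: [0.5327, -0.3705, 0.1428]
ee_rot: [0.914, 0.405, -0.0, -0.001]
ft_force: [0.1, -0.0, -0.4]
grip_width: 0.0598
finger_force: 10.0
```

```bash
python3 - <<'E'
from h import *
p,M,y0,s=pose();print(p,y0,s["grip_width"],s["finger_force"])
print(go(.5715,.211,p[2],-.735))
E
```

```text
[ 0.5326748  -0.37046288  0.14276028] -0.7359814247665092 0.059848645107745374 10.000012367963791
(array([ 0.457 , -0.3616,  0.0007]), np.float64(-0.001))
```

{"name": "step_arm", "arguments": {"series": [{"claw": 0.055,"slide": [0.013,-0.01,0],"delta_rot": [0,0,0]},{"claw": 0.055,"slide": [0.037,-0.029,0],"delta_rot": [0,0,0]},{"claw": 0.055,"slide": [0.064,-0.05,0],"delta_rot": [0,0,0]},{"claw": 0.055,"slide": [0.091,-0.072,0],"delta_rot": [0,0,0]},{"claw": 0.055,"slide": [0.118,-0.093,0],"delta_rot": [0,0,0]},{"claw": 0.055,"slide": [0.145,-0.115,0],"delta_rot": [0,0,0]},{"claw": 0.055,"slide": [0.172,-0.136,0],"delta_rot": [0,0,0]},{"claw": 0.055,"slide": [0.2,-0.158,0],"delta_rot": [0,0,0]},{"claw": 0.055,"slide": [0.227,-0.179,0],"delta_rot": [0,0,0]},{"claw": 0.055,"slide": [0.255,-0.202,0],"delta_rot": [0,0,0]}]}}

```text
clock: 29.72
ee_pos: [0.5536, -0.045, 0.1422]
ee_rot: [0.914, 0.405, -0.001, -0.0]
ft_force: [0.7, 0.4, -0.6]
grip_width: 0.06
finger_force: 10.0
```

{"name": "step_arm", "arguments": {"series": [{"claw": 0.055,"slide": [0.028,-0.022,0],"delta_rot": [0,0,0]},{"claw": 0.055,"slide": [0.056,-0.044,0],"delta_rot": [0,0,0]},{"claw": 0.055,"slide": [0.084,-0.066,0],"delta_rot": [0,0,0]},{"claw": 0.055,"slide": [0.112,-0.089,0],"delta_rot": [0,0,0]},{"claw": 0.055,"slide": [0.14,-0.111,0],"delta_rot": [0,0,0]},{"claw": 0.055,"slide": [0.165,-0.131,0],"delta_rot": [0,0,0]},{"claw": 0.055,"slide": [0.185,-0.147,0],"delta_rot": [0,0,0]},{"claw": 0.055,"slide": [0.202,-0.16,0],"delta_rot": [0,0,0]},{"claw": 0.055,"slide": [0.202,-0.16,0],"delta_rot": [0,0,0]},{"claw": 0.055,"slide": [0.202,-0.16,0],"delta_rot": [0,0,0]}]}}

```text
clock: 30.55
ee_pos: [0.5704, 0.2119, 0.1417]
ee_rot: [0.913, 0.407, -0.002, -0.0]
ft_force: [0.2, -1.4, 0.6]
grip_width: 0.0597
finger_force: 10.0
```

{"name": "step_arm", "arguments": {"series": [{"claw": 0.055,"slide": [0,0,0.01],"delta_rot": [0,0,0]},{"claw": 0.055,"slide": [0,0,0.02],"delta_rot": [0,0,0]},{"claw": 0.055,"slide": [0,0,0.03],"delta_rot": [0,0,0]},{"claw": 0.055,"slide": [0,0,0.04],"delta_rot": [0,0,0]},{"claw": 0.055,"slide": [0,0,0.05],"delta_rot": [0,0,0]},{"claw": 0.055,"slide": [0,0,0.055],"delta_rot": [0,0,0]},{"claw": 0.055,"slide": [0,0,0.055],"delta_rot": [0,0,0]},{"claw": 0.055,"slide": [0,0,0.055],"delta_rot": [0,0,0]},{"claw": 0.055,"slide": [0,0,0.055],"delta_rot": [0,0,0]},{"claw": 0.055,"slide": [0,0,0.055],"delta_rot": [0,0,0]}]}}

```text
clock: 31.38
ee_pos: [0.5722, 0.2107, 0.0893]
ee_rot: [0.914, 0.405, 0.001, 0.0]
ft_force: [-0.1, 0.0, -0.5]
grip_width: 0.0596
finger_force: 10.0
```

```bash
python3 - <<'E'
from h import *
p,M,y0,s=pose();print(p,y0,s["grip_width"],s["finger_force"])
print(go(.5715,.211,.0747,-.735))
E
```

```text
[0.57222909 0.21069333 0.08930015] -0.7359120564507959 0.05955416254685428 9.999990910291672
(array([-0.0003, -0.0008,  0.0146]), np.float64(-0.001))
```

{"name": "step_arm", "arguments": {"series": [{"claw": 0.055,"slide": [0,-0.0005,0.005],"delta_rot": [0,0,0]},{"claw": 0.055,"slide": [0,-0.0005,0.01],"delta_rot": [0,0,0]},{"claw": 0.055,"slide": [0,-0.0005,0.0145],"delta_rot": [0,0,0]},{"claw": 0.055,"slide": [0,-0.0005,0.0145],"delta_rot": [0,0,0]},{"claw": 0.055,"slide": [0,-0.0005,0.0145],"delta_rot": [0,0,0]},{"claw": 0.055,"slide": [0,-0.0005,0.0145],"delta_rot": [0,0,0]},{"claw": 0.076,"slide": [0,-0.0005,0.0145],"delta_rot": [0,0,0]},{"claw": 0.076,"slide": [0,-0.0005,0.0145],"delta_rot": [0,0,0]},{"claw": 0.076,"slide": [0,-0.0005,0.0145],"delta_rot": [0,0,0]},{"claw": 0.076,"slide": [0,-0.0005,0.0145],"delta_rot": [0,0,0]}]}}

```text
clock: 32.22
ee_pos: [0.5714, 0.2109, 0.0742]
ee_rot: [0.914, 0.405, 0.0, 0.0]
ft_force: [-0.3, -0.6, -0.3]
grip_width: 0.0757
finger_force: 0.0
```

{"name": "step_arm", "arguments": {"series": [{"claw": 0.076,"slide": [0,0,0],"delta_rot": [0,0,0]},{"claw": 0.076,"slide": [0,0,-0.01],"delta_rot": [0,0,0]},{"claw": 0.076,"slide": [0,0,-0.03],"delta_rot": [0,0,0]},{"claw": 0.076,"slide": [0,0,-0.055],"delta_rot": [0,0,0]},{"claw": 0.076,"slide": [0,0,-0.075],"delta_rot": [0,0,0]},{"claw": 0.076,"slide": [-0.01,0.009,-0.08],"delta_rot": [0,0,0]},{"claw": 0.076,"slide": [-0.035,0.03,-0.08],"delta_rot": [0,0,0]},{"claw": 0.076,"slide": [-0.06,0.054,-0.08],"delta_rot": [0,0,0]},{"claw": 0.076,"slide": [-0.085,0.076,-0.08],"delta_rot": [0,0,0]},{"claw": 0.076,"slide": [-0.11,0.098,-0.08],"delta_rot": [0,0,0]}]}}

```text
clock: 33.05
ee_pos: [0.5693, 0.0609, 0.154]
ee_rot: [0.914, 0.405, -0.0, 0.0]
ft_force: [0.7, 0.8, -0.6]
grip_width: 0.0758
finger_force: 0.0
```

```bash
python3 - <<'E'
from h import *
p,M,y0,s=pose();print(p,y0,s["grip_width"],s["finger_force"],s["ft_force"])
im=img("top","t9")
for q,a,w in biscuits(im):
    if q[0]>180 and q[0]<470: print(q,a,w,world("top",q,.072))
print(go(.4642,-.379,.15,-.735))
E
```

```text
[0.56931355 0.06086471 0.1540453 ] -0.736542266930416 0.07579515081667379 0.0 [ 0.7153818   0.76173434 -0.56556721]
[416.69589552 255.11007463] 268.0 [ 0.46428755 -0.37938751] [[ 0.46275025 -0.36635806]]
[214.20279296 211.91378264] 274.5 [0.57663669 0.21871879] [[0.57123316 0.21116586]]
(array([-0.3857,  0.2155,  0.0086]), np.float64(-0.014))
```

{"name": "step_arm", "arguments": {"series": [{"claw": 0.078,"slide": [-0.029,0.016,0],"delta_rot": [0,0,0]},{"claw": 0.078,"slide": [-0.058,0.032,0],"delta_rot": [0,0,0]},{"claw": 0.078,"slide": [-0.087,0.048,0],"delta_rot": [0,0,0]},{"claw": 0.078,"slide": [-0.116,0.064,0],"delta_rot": [0,0,0]},{"claw": 0.078,"slide": [-0.145,0.08,0],"delta_rot": [0,0,0]},{"claw": 0.078,"slide": [-0.174,0.096,0],"delta_rot": [0,0,0]},{"claw": 0.078,"slide": [-0.203,0.112,0],"delta_rot": [0,0,0]},{"claw": 0.078,"slide": [-0.232,0.128,0],"delta_rot": [0,0,0]},{"claw": 0.078,"slide": [-0.261,0.144,0],"delta_rot": [0,0,0]},{"claw": 0.078,"slide": [-0.29,0.16,0],"delta_rot": [0,0,0]}]}}

```text
clock: 33.93
ee_pos: [0.4924, -0.2607, 0.154]
ee_rot: [0.914, 0.405, -0.0, -0.0]
ft_force: [0.9, 0.2, -0.6]
grip_width: 0.0779
finger_force: 0.0
```

{"name": "step_arm", "arguments": {"series": [{"claw": 0.078,"slide": [-0.029,0.016,0],"delta_rot": [0,0,0]},{"claw": 0.078,"slide": [-0.058,0.031,0.01],"delta_rot": [0,0,0]},{"claw": 0.078,"slide": [-0.085,0.045,0.03],"delta_rot": [0,0,0]},{"claw": 0.078,"slide": [-0.107,0.057,0.06],"delta_rot": [0,0,0]},{"claw": 0.078,"slide": [-0.107,0.057,0.08],"delta_rot": [0,0,0]},{"claw": 0.078,"slide": [-0.107,0.057,0.08],"delta_rot": [0,0,0]},{"claw": 0.078,"slide": [-0.107,0.057,0.08],"delta_rot": [0,0,0]},{"claw": 0.078,"slide": [-0.107,0.057,0.08],"delta_rot": [0,0,0]},{"claw": 0.078,"slide": [-0.107,0.057,0.08],"delta_rot": [0,0,0]},{"claw": 0.078,"slide": [-0.107,0.057,0.08],"delta_rot": [0,0,0]}]}}

```text
clock: 34.77
ee_pos: [0.4657, -0.376, 0.0757]
ee_rot: [0.914, 0.406, 0.001, 0.001]
ft_force: [-0.1, -0.1, -0.1]
grip_width: 0.0781
finger_force: 0.0
```

```bash
python3 - <<'E'
from h import *
p,M,y0,s=pose();print(p,y0,s["grip_width"],s["joints"])
print(go(.4643,-.3793,.025,-.735))
E
```

```text
[ 0.4657312  -0.37597014  0.07570076] -0.7340918330299604 0.07806819923392411 [ 0.37781     0.76163221  0.44183844  1.7488364  -0.45797383  0.73221546
  0.32410313]
(array([-0.0035,  0.001 ,  0.0507]), np.float64(0.001))
```

{"name": "step_arm", "arguments": {"series": [{"claw": 0.078,"slide": [-0.0035,0.001,0.02],"delta_rot": [0,0,0.001]},{"claw": 0.078,"slide": [-0.0035,0.001,0.04],"delta_rot": [0,0,0.001]},{"claw": 0.078,"slide": [-0.0035,0.001,0.0505],"delta_rot": [0,0,0.001]},{"claw": 0.078,"slide": [-0.0035,0.001,0.0505],"delta_rot": [0,0,0.001]},{"claw": 0.055,"slide": [-0.0035,0.001,0.0505],"delta_rot": [0,0,0.001]},{"claw": 0.055,"slide": [-0.0035,0.001,0.0505],"delta_rot": [0,0,0.001]},{"claw": 0.055,"slide": [-0.0035,0.001,0.0505],"delta_rot": [0,0,0.001]},{"claw": 0.055,"slide": [-0.0035,0.001,0.0505],"delta_rot": [0,0,0.001]},{"claw": 0.055,"slide": [-0.0035,0.001,0.0505],"delta_rot": [0,0,0.001]},{"claw": 0.055,"slide": [-0.0035,0.001,0.0505],"delta_rot": [0,0,0.001]}]}}

```text
clock: 35.6
ee_pos: [0.4632, -0.3796, 0.0243]
ee_rot: [0.914, 0.405, 0.0, 0.0]
ft_force: [-0.4, 1.3, 3.1]
grip_width: 0.0598
finger_force: 10.0
```

{"name": "step_arm", "arguments": {"series": [{"claw": 0.055,"slide": [0,0,0],"delta_rot": [0,0,0]},{"claw": 0.055,"slide": [0,0,-0.01],"delta_rot": [0,0,0]},{"claw": 0.055,"slide": [0,0,-0.03],"delta_rot": [0,0,0]},{"claw": 0.055,"slide": [0,0,-0.055],"delta_rot": [0,0,0]},{"claw": 0.055,"slide": [0,0,-0.08],"delta_rot": [0,0,0]},{"claw": 0.055,"slide": [0,0,-0.105],"delta_rot": [0,0,0]},{"claw": 0.055,"slide": [0,0,-0.13],"delta_rot": [0,0,0]},{"claw": 0.055,"slide": [0,0,-0.13],"delta_rot": [0,0,0]},{"claw": 0.055,"slide": [0,0,-0.13],"delta_rot": [0,0,0]},{"claw": 0.055,"slide": [0,0,-0.13],"delta_rot": [0,0,0]}]}}

```text
clock: 36.43
ee_pos: [0.4623, -0.3789, 0.1531]
ee_rot: [0.914, 0.405, -0.0, -0.001]
ft_force: [0.8, 0.4, -0.6]
grip_width: 0.0596
finger_force: 10.0
```

```bash
python3 - <<'E'
from h import *
p,M,y0,s=pose();print(p,y0,s["grip_width"],s["finger_force"])
print(go(.5715,.211,p[2],-.735))
E
```

```text
[ 0.46232187 -0.37890056  0.15308173] -0.7370385005090991 0.05963477437878548 9.999851435422897
(array([ 0.5102, -0.3156,  0.0006]), np.float64(-0.002))
```

{"name": "step_arm", "arguments": {"series": [{"claw": 0.055,"slide": [0.013,-0.008,0],"delta_rot": [0,0,0]},{"claw": 0.055,"slide": [0.037,-0.023,0],"delta_rot": [0,0,0]},{"claw": 0.055,"slide": [0.065,-0.04,0],"delta_rot": [0,0,0]},{"claw": 0.055,"slide": [0.093,-0.058,0],"delta_rot": [0,0,0]},{"claw": 0.055,"slide": [0.121,-0.075,0],"delta_rot": [0,0,0]},{"claw": 0.055,"slide": [0.15,-0.093,0],"delta_rot": [0,0,0]},{"claw": 0.055,"slide": [0.178,-0.11,0],"delta_rot": [0,0,0]},{"claw": 0.055,"slide": [0.207,-0.128,0],"delta_rot": [0,0,0]},{"claw": 0.055,"slide": [0.235,-0.145,0],"delta_rot": [0,0,0]},{"claw": 0.055,"slide": [0.265,-0.164,0],"delta_rot": [0,0,0]}]}}

```text
clock: 37.27
ee_pos: [0.5184, -0.0718, 0.1522]
ee_rot: [0.915, 0.404, -0.002, -0.001]
ft_force: [0.4, 0.1, 0.1]
grip_width: 0.0596
finger_force: 10.0
```

{"name": "step_arm", "arguments": {"series": [{"claw": 0.055,"slide": [0.029,-0.018,0],"delta_rot": [0,0,0]},{"claw": 0.055,"slide": [0.058,-0.036,0],"delta_rot": [0,0,0]},{"claw": 0.055,"slide": [0.087,-0.054,0],"delta_rot": [0,0,0]},{"claw": 0.055,"slide": [0.116,-0.072,0],"delta_rot": [0,0,0]},{"claw": 0.055,"slide": [0.145,-0.09,0],"delta_rot": [0,0,0]},{"claw": 0.055,"slide": [0.174,-0.108,0],"delta_rot": [0,0,0]},{"claw": 0.055,"slide": [0.2,-0.124,0],"delta_rot": [0,0,0]},{"claw": 0.055,"slide": [0.225,-0.139,0],"delta_rot": [0,0,0]},{"claw": 0.055,"slide": [0.245,-0.1515,0],"delta_rot": [0,0,0]},{"claw": 0.055,"slide": [0.245,-0.1515,0],"delta_rot": [0,0,0]}]}}

```text
clock: 38.1
ee_pos: [0.5705, 0.2179, 0.1509]
ee_rot: [0.912, 0.41, -0.001, -0.002]
ft_force: [-0.7, 0.9, -0.4]
grip_width: 0.06
finger_force: 10.0
```

{"name": "step_arm", "arguments": {"series": [{"claw": 0.055,"slide": [0,0,0],"delta_rot": [0,0,0]},{"claw": 0.055,"slide": [0,0,0.01],"delta_rot": [0,0,0]},{"claw": 0.055,"slide": [0,0,0.02],"delta_rot": [0,0,0]},{"claw": 0.055,"slide": [0,0,0.03],"delta_rot": [0,0,0]},{"claw": 0.055,"slide": [0,0,0.04],"delta_rot": [0,0,0]},{"claw": 0.055,"slide": [0,0,0.05],"delta_rot": [0,0,0]},{"claw": 0.055,"slide": [0,0,0.05],"delta_rot": [0,0,0]},{"claw": 0.055,"slide": [0,0,0.05],"delta_rot": [0,0,0]},{"claw": 0.055,"slide": [0,0,0.05],"delta_rot": [0,0,0]},{"claw": 0.055,"slide": [0,0,0.05],"delta_rot": [0,0,0]}]}}

```text
clock: 38.93
ee_pos: [0.5725, 0.2101, 0.1042]
ee_rot: [0.914, 0.405, 0.001, 0.0]
ft_force: [-1.1, 0.6, 0.3]
grip_width: 0.0596
finger_force: 10.0
```

```bash
python3 - <<'E'
from h import *
p,M,y0,s=pose();print(p,y0,s["grip_width"],s["finger_force"])
print(go(.5715,.211,.0888,-.735))
E
```

```text
[0.5724886  0.21012412 0.10422242] -0.7369867107703909 0.059611636036587076 9.999915808439255
(array([-0.    , -0.0013,  0.0154]), np.float64(-0.002))
```

{"name": "step_arm", "arguments": {"series": [{"claw": 0.055,"slide": [0,-0.001,0.005],"delta_rot": [0,0,0]},{"claw": 0.055,"slide": [0,-0.001,0.01],"delta_rot": [0,0,0]},{"claw": 0.055,"slide": [0,-0.001,0.0153],"delta_rot": [0,0,0]},{"claw": 0.055,"slide": [0,-0.001,0.0153],"delta_rot": [0,0,0]},{"claw": 0.055,"slide": [0,-0.001,0.0153],"delta_rot": [0,0,0]},{"claw": 0.055,"slide": [0,-0.001,0.0153],"delta_rot": [0,0,0]},{"claw": 0.076,"slide": [0,-0.001,0.0153],"delta_rot": [0,0,0]},{"claw": 0.076,"slide": [0,-0.001,0.0153],"delta_rot": [0,0,0]},{"claw": 0.076,"slide": [0,-0.001,0.0153],"delta_rot": [0,0,0]},{"claw": 0.076,"slide": [0,-0.001,0.0153],"delta_rot": [0,0,0]}]}}

```text
clock: 39.77
ee_pos: [0.5713, 0.2108, 0.0885]
ee_rot: [0.914, 0.405, 0.0, 0.0]
ft_force: [0.2, 0.4, -0.2]
grip_width: 0.0755
finger_force: 0.0
```

{"name": "step_arm", "arguments": {"series": [{"claw": 0.076,"slide": [0,0,0],"delta_rot": [0,0,0]},{"claw": 0.076,"slide": [0,0,-0.01],"delta_rot": [0,0,0]},{"claw": 0.076,"slide": [0,0,-0.03],"delta_rot": [0,0,0]},{"claw": 0.076,"slide": [0,0,-0.055],"delta_rot": [0,0,0]},{"claw": 0.076,"slide": [0,0,-0.07],"delta_rot": [0,0,0]},{"claw": 0.076,"slide": [-0.01,0.009,-0.07],"delta_rot": [0,0,0]},{"claw": 0.076,"slide": [-0.035,0.03,-0.07],"delta_rot": [0,0,0]},{"claw": 0.076,"slide": [-0.06,0.054,-0.07],"delta_rot": [0,0,0]},{"claw": 0.076,"slide": [-0.085,0.076,-0.07],"delta_rot": [0,0,0]},{"claw": 0.076,"slide": [-0.11,0.098,-0.07],"delta_rot": [0,0,0]}]}}

```text
clock: 40.6
ee_pos: [0.569, 0.0609, 0.1581]
ee_rot: [0.914, 0.405, -0.001, 0.0]
ft_force: [1.2, -0.1, 0.0]
grip_width: 0.0762
finger_force: 0.0
```

```bash
python3 - <<'E'
from h import *
p,M,y0,s=pose();print(p,y0,s["grip_width"],s["finger_force"],s["ft_force"])
im=img("top","t10")
for q,a,w in biscuits(im):
    if q[0]>180 and q[0]<470: print(q,a,w,world("top",q,.086))
m=im.sum(2)<170;m[:,:325]=0;m[:,385:]=0;m[:190]=0;m[280:]=0
for c in blobs(m,60): print("choc",cen(c),cv2.contourArea(c),world("top",cen(c),.018))
print(go(.4922,-.2008,.15,-.735))
E
```

```text
[0.56898278 0.06090763 0.15806201] -0.7374264036712399 0.07619815924725386 0.0 [ 1.18943172 -0.10237764  0.00568545]
[213.33626245 211.31341535] 284.5 [0.57836136 0.2213614 ] [[0.57136887 0.21157724]]
choc [355.49318463 244.27261462] 134.5 [[ 0.49164209 -0.20077423]]
(array([-0.2358,  0.1151,  0.0111]), np.float64(-0.015))
```

{"name": "step_arm", "arguments": {"series": [{"claw": 0.07,"slide": [-0.029,0.014,0],"delta_rot": [0,0,0]},{"claw": 0.07,"slide": [-0.058,0.028,0],"delta_rot": [0,0,0]},{"claw": 0.07,"slide": [-0.087,0.042,0],"delta_rot": [0,0,0]},{"claw": 0.07,"slide": [-0.116,0.057,0.01],"delta_rot": [0,0,0]},{"claw": 0.07,"slide": [-0.145,0.071,0.02],"delta_rot": [0,0,0]},{"claw": 0.07,"slide": [-0.174,0.085,0.03],"delta_rot": [0,0,0]},{"claw": 0.07,"slide": [-0.203,0.1,0.05],"delta_rot": [0,0,0]},{"claw": 0.07,"slide": [-0.225,0.11,0.06],"delta_rot": [0,0,0]},{"claw": 0.07,"slide": [-0.24,0.117,0.07],"delta_rot": [0,0,0]},{"claw": 0.07,"slide": [-0.24,0.117,0.07],"delta_rot": [0,0,0]}]}}

```text
clock: 41.48
ee_pos: [0.4912, -0.198, 0.0869]
ee_rot: [0.916, 0.401, -0.003, 0.0]
ft_force: [-0.6, -0.5, -0.0]
grip_width: 0.0703
finger_force: 0.0
```

{"name": "step_arm", "arguments": {"series": [{"claw": 0.07,"slide": [0,0,0],"delta_rot": [0,0,0]},{"claw": 0.07,"slide": [0,0,0.01],"delta_rot": [0,0,0]},{"claw": 0.07,"slide": [0,0,0.02],"delta_rot": [0,0,0]},{"claw": 0.07,"slide": [0,0,0.02],"delta_rot": [0,0,0]},{"claw": 0.07,"slide": [0,0,0.02],"delta_rot": [0,0,0]},{"claw": 0.07,"slide": [0,0,0.02],"delta_rot": [0,0,0]},{"claw": 0.07,"slide": [0,0,0.02],"delta_rot": [0,0,0]},{"claw": 0.07,"slide": [0,0,0.02],"delta_rot": [0,0,0]},{"claw": 0.07,"slide": [0,0,0.02],"delta_rot": [0,0,0]},{"claw": 0.07,"slide": [0,0,0.02],"delta_rot": [0,0,0]}]}}

```text
clock: 42.32
ee_pos: [0.4953, -0.1929, 0.0686]
ee_rot: [0.914, 0.405, 0.0, 0.0]
ft_force: [-0.4, -0.5, 0.7]
grip_width: 0.07
finger_force: 0.0
```

```bash
python3 - <<'E'
from h import *
p,M,y0,s=pose();print(p,y0,s["grip_width"],s["joints"])
print(go(.492,-.201,.0235,-.735))
E
```

```text
[ 0.49533725 -0.19292913  0.06857785] -0.7369770908484293 0.06996747715269393 [ 0.05348511  0.69888833  0.43204639  1.94265247 -0.4936449   0.60463599
  0.07248552]
(array([-0.0082,  0.0029,  0.0451]), np.float64(-0.002))
```

{"name": "step_arm", "arguments": {"series": [{"claw": 0.07,"slide": [-0.008,0.003,0.015],"delta_rot": [0,0,0]},{"claw": 0.07,"slide": [-0.008,0.003,0.03],"delta_rot": [0,0,0]},{"claw": 0.07,"slide": [-0.008,0.003,0.045],"delta_rot": [0,0,0]},{"claw": 0.07,"slide": [-0.008,0.003,0.045],"delta_rot": [0,0,0]},{"claw": 0.039,"slide": [-0.008,0.003,0.045],"delta_rot": [0,0,0]},{"claw": 0.039,"slide": [-0.008,0.003,0.045],"delta_rot": [0,0,0]},{"claw": 0.039,"slide": [-0.008,0.003,0.045],"delta_rot": [0,0,0]},{"claw": 0.039,"slide": [-0.008,0.003,0.045],"delta_rot": [0,0,0]},{"claw": 0.039,"slide": [-0.008,0.003,0.045],"delta_rot": [0,0,0]},{"claw": 0.039,"slide": [-0.008,0.003,0.045],"delta_rot": [0,0,0]}]}}

```text
clock: 43.15
ee_pos: [0.4921, -0.2008, 0.0235]
ee_rot: [0.914, 0.405, 0.0, 0.0]
ft_force: [0.9, 0.4, 0.2]
grip_width: 0.0436
finger_force: 10.0
```

{"name": "step_arm", "arguments": {"series": [{"claw": 0.039,"slide": [0,0,0],"delta_rot": [0,0,0]},{"claw": 0.039,"slide": [0,0,0],"delta_rot": [0,0,0]},{"claw": 0.039,"slide": [0,0,-0.015],"delta_rot": [0,0,0]},{"claw": 0.039,"slide": [0,0,-0.04],"delta_rot": [0,0,0]},{"claw": 0.039,"slide": [0,0,-0.07],"delta_rot": [0,0,0]},{"claw": 0.039,"slide": [0,0,-0.1],"delta_rot": [0,0,0]},{"claw": 0.039,"slide": [0,0,-0.13],"delta_rot": [0,0,0]},{"claw": 0.039,"slide": [0,0,-0.14],"delta_rot": [0,0,0]},{"claw": 0.039,"slide": [0,0,-0.14],"delta_rot": [0,0,0]},{"claw": 0.039,"slide": [0,0,-0.14],"delta_rot": [0,0,0]}]}}

```text
clock: 43.98
ee_pos: [0.4917, -0.2003, 0.1628]
ee_rot: [0.914, 0.405, -0.0, -0.0]
ft_force: [0.1, 0.4, -1.3]
grip_width: 0.0435
finger_force: 10.0
```

```bash
python3 - <<'E'
from h import *
p,M,y0,s=pose();print(p,y0,s["grip_width"],s["finger_force"])
print(go(.5715,.211,p[2],-.735))
E
```

```text
[ 0.4917447  -0.20033054  0.16284602] -0.7366140582326309 0.04351908724440812 9.999969452619553
(array([ 3.583e-01, -2.172e-01,  2.000e-04]), np.float64(-0.002))
```

{"name": "step_arm", "arguments": {"series": [{"claw": 0.039,"slide": [0.008,-0.005,0],"delta_rot": [0,0,0]},{"claw": 0.039,"slide": [0.025,-0.015,0],"delta_rot": [0,0,0]},{"claw": 0.039,"slide": [0.045,-0.027,0],"delta_rot": [0,0,0]},{"claw": 0.039,"slide": [0.065,-0.039,0],"delta_rot": [0,0,0]},{"claw": 0.039,"slide": [0.085,-0.051,0],"delta_rot": [0,0,0]},{"claw": 0.039,"slide": [0.106,-0.064,0],"delta_rot": [0,0,0]},{"claw": 0.039,"slide": [0.127,-0.077,0],"delta_rot": [0,0,0]},{"claw": 0.039,"slide": [0.148,-0.09,0],"delta_rot": [0,0,0]},{"claw": 0.039,"slide": [0.169,-0.102,0],"delta_rot": [0,0,0]},{"claw": 0.039,"slide": [0.19,-0.115,0],"delta_rot": [0,0,0]}]}}

```text
clock: 44.82
ee_pos: [0.5333, 0.0193, 0.1611]
ee_rot: [0.914, 0.405, -0.002, -0.001]
ft_force: [0.1, 0.5, -0.4]
grip_width: 0.0433
finger_force: 10.0
```

{"name": "step_arm", "arguments": {"series": [{"claw": 0.039,"slide": [0.021,-0.013,0],"delta_rot": [0,0,0]},{"claw": 0.039,"slide": [0.042,-0.026,0],"delta_rot": [0,0,0]},{"claw": 0.039,"slide": [0.063,-0.038,0],"delta_rot": [0,0,0]},{"claw": 0.039,"slide": [0.084,-0.051,0],"delta_rot": [0,0,0]},{"claw": 0.039,"slide": [0.105,-0.064,0],"delta_rot": [0,0,0]},{"claw": 0.039,"slide": [0.126,-0.077,0],"delta_rot": [0,0,0]},{"claw": 0.039,"slide": [0.147,-0.089,0],"delta_rot": [0,0,0]},{"claw": 0.039,"slide": [0.16,-0.097,0],"delta_rot": [0,0,0]},{"claw": 0.039,"slide": [0.168,-0.102,0],"delta_rot": [0,0,0]},{"claw": 0.039,"slide": [0.168,-0.102,0],"delta_rot": [0,0,0]}]}}

```text
clock: 45.65
ee_pos: [0.571, 0.2128, 0.1616]
ee_rot: [0.914, 0.407, -0.001, -0.001]
ft_force: [-0.7, 1.1, 0.3]
grip_width: 0.0433
finger_force: 10.0
```

{"name": "step_arm", "arguments": {"series": [{"claw": 0.039,"slide": [0,0,0],"delta_rot": [0,0,0]},{"claw": 0.039,"slide": [0,0,0.01],"delta_rot": [0,0,0]},{"claw": 0.039,"slide": [0,0,0.02],"delta_rot": [0,0,0]},{"claw": 0.039,"slide": [0,0,0.03],"delta_rot": [0,0,0]},{"claw": 0.039,"slide": [0,0,0.04],"delta_rot": [0,0,0]},{"claw": 0.039,"slide": [0,0,0.047],"delta_rot": [0,0,0]},{"claw": 0.039,"slide": [0,0,0.047],"delta_rot": [0,0,0]},{"claw": 0.039,"slide": [0,0,0.047],"delta_rot": [0,0,0]},{"claw": 0.039,"slide": [0,0,0.047],"delta_rot": [0,0,0]},{"claw": 0.039,"slide": [0,0,0.047],"delta_rot": [0,0,0]}]}}

```text
clock: 46.48
ee_pos: [0.5725, 0.2102, 0.1169]
ee_rot: [0.914, 0.405, 0.001, 0.0]
ft_force: [0.6, 0.1, -0.4]
grip_width: 0.0437
finger_force: 10.0
```

```bash
python3 - <<'E'
from h import *
p,M,y0,s=pose();print(p,y0,s["grip_width"],s["finger_force"])
print(go(.5715,.211,.102,-.735))
img("side","s1")
E
```

```text
[0.57247029 0.21018334 0.11690803] -0.7369760500463917 0.043665763245721974 10.000024437904358
(array([-0.0001, -0.0013,  0.0149]), np.float64(-0.002))
```

View pics/s1.png

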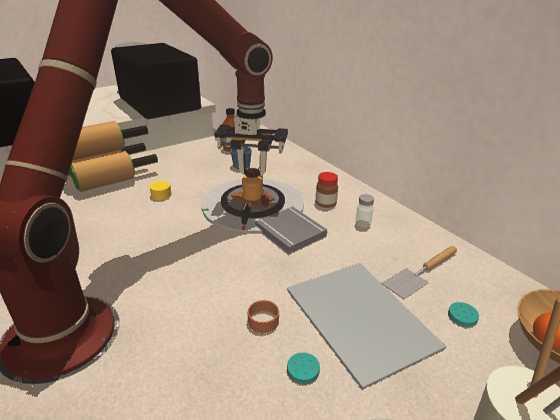

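The side view shows the four-biscuit stack upright at about (252,188), with the chocolate held just above it. The slate is empty and the bystanders haven't moved. Next I place the chocolate and retreat upwards and sideways.

{"name": "step_arm", "arguments": {"series": [{"claw": 0.039,"slide": [0,-0.001,0.005],"delta_rot": [0,0,0]},{"claw": 0.039,"slide": [0,-0.001,0.01],"delta_rot": [0,0,0]},{"claw": 0.039,"slide": [0,-0.001,0.0145],"delta_rot": [0,0,0]},{"claw": 0.039,"slide": [0,-0.001,0.0148],"delta_rot": [0,0,0]},{"claw": 0.039,"slide": [0,-0.001,0.0148],"delta_rot": [0,0,0]},{"claw": 0.039,"slide": [0,-0.001,0.0148],"delta_rot": [0,0,0]},{"claw": 0.062,"slide": [0,-0.001,0.0148],"delta_rot": [0,0,0]},{"claw": 0.062,"slide": [0,-0.001,0.0148],"delta_rot": [0,0,0]},{"claw": 0.062,"slide": [0,-0.001,0.0148],"delta_rot": [0,0,0]},{"claw": 0.062,"slide": [0,-0.001,0.0148],"delta_rot": [0,0,0]}]}}

```text
clock: 47.37
ee_pos: [0.5713, 0.2108, 0.1016]
ee_rot: [0.914, 0.405, 0.0, 0.0]
ft_force: [0.3, 0.6, -0.3]
grip_width: 0.0611
finger_force: 0.0
```

{"name": "step_arm", "arguments": {"series": [{"claw": 0.062,"slide": [0,0,0],"delta_rot": [0,0,0]},{"claw": 0.062,"slide": [0,0,-0.01],"delta_rot": [0,0,0]},{"claw": 0.062,"slide": [0,0,-0.03],"delta_rot": [0,0,0]},{"claw": 0.062,"slide": [0,0,-0.055],"delta_rot": [0,0,0]},{"claw": 0.062,"slide": [0,0,-0.08],"delta_rot": [0,0,0]},{"claw": 0.062,"slide": [-0.02,0.018,-0.09],"delta_rot": [0,0,0]},{"claw": 0.062,"slide": [-0.045,0.04,-0.09],"delta_rot": [0,0,0]},{"claw": 0.062,"slide": [-0.07,0.063,-0.09],"delta_rot": [0,0,0]},{"claw": 0.062,"slide": [-0.095,0.085,-0.09],"delta_rot": [0,0,0]},{"claw": 0.062,"slide": [-0.12,0.107,-0.09],"delta_rot": [0,0,0]}]}}

```text
clock: 48.2
ee_pos: [0.5698, 0.0485, 0.1927]
ee_rot: [0.914, 0.405, 0.001, 0.0]
ft_force: [0.7, -0.3, 0.5]
grip_width: 0.0622
finger_force: 0.0
```

```bash
python3 - <<'E'
from h import *
p,M,y0,s=pose();print(p)
im=img("top","t11");c=im[155:275,160:310];c=cv2.resize(c,None,fx=5,fy=5,interpolation=cv2.INTER_CUBIC)
m=im.sum(2)<170;m[:195]=0;m[230:]=0;m[:,:200]=0;m[:,224]=0;m[:,225:]=0
for k in blobs(m,40): print("choc",cen(k),cv2.contourArea(k),world("top",cen(k),.096))
d=img("side")[140:250,180:320];d=cv2.resize(d,None,fx=4,fy=4,interpolation=cv2.INTER_CUBIC)
cv2.imwrite("pics/fin.png",cv2.cvtColor(cv2.convertScaleAbs(np.hstack([cv2.resize(c[:,:560],(373,400)),cv2.resize(d,(427,400))]),alpha=1.5),cv2.COLOR_RGB2BGR))
E
```

```text
[0.56983562 0.04845613 0.19268039]
choc [218.15384615 223.84848485] 71.5 [[0.53526879 0.19506958]]
choc [213.72029443 211.66666667] 158.5 [[0.56930433 0.20892669]]
```

View pics/fin.png

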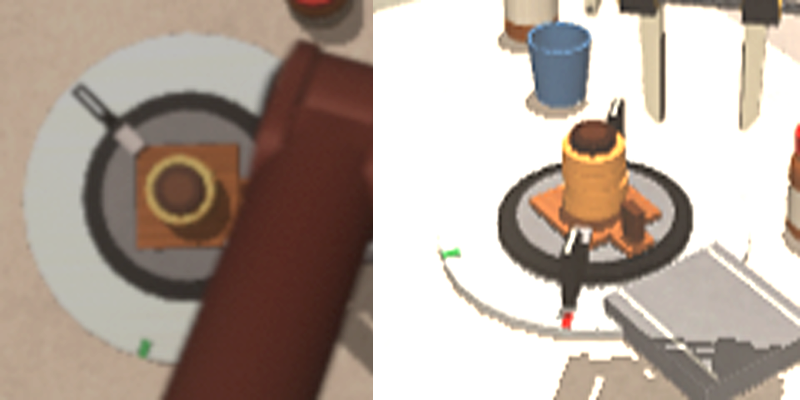

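The stack is straight and centred, with the chocolate flat on top at (180,188) in the left half. The lever is at the red mark and the robot is clear, so I hand in.

```bash
python3 -c "
from plant import ticket
print(ticket.job_done())"
```

```text
the job is handed in; nothing more can be done
None
```

I handed the job in at about 48 s: the board is home and clamped, and all four biscuits are stacked centred on it with the chocolate flat on top, but `job_done()` returned no verdict.

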